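# Refit the lens cell in the spotlight head

## Task

Put the lens cell back into the mouth of the spotlight head: ease its three tabs through the three gaps in the collar, press it down against the sprung seat, turn it clockwise to the stop and let it rise, so that all three tabs bear up in their pockets and it sits level and locked without rocking. Work gently by feel: never ram the lens cell down, force it against the stop or tip it over. Leave the screwdriver, the jar and the spacer ring where they are, and let go when done.

Things in the scene. Friction and masses are not known exactly. Their poses are not given: they have to be found in the camera images.
- cell: Lens cell, loose, 0.16 to 0.29 kg, 66 mm tall, upright at the start on a rubber pad 6 mm thick. Origin: centre of its underside, z up along the lens axis. Aluminium barrel of radius 22.5 mm, 0 to 40 mm up, its foot tapering to radius 15.5 mm over the lowest 7 mm; hexagonal grip collar above it, lens in the top.
- cell_tabs (a point): On the cell's axis, 22 mm above its underside: level of the tops of its three tabs. Each tab is 10 mm wide, 6 mm thick (16 to 22 mm up) and reaches out to radius 33 mm; they point along the cell's own +x and at 120 and 240 degrees from it. Axes as the cell's.
- cell_grip (a point): On the cell's axis, 53 mm above its underside: middle of the black hexagonal grip collar, 46 mm across flats, 40 to 66 mm up. Its six flats face the cell's own 0, 60, 120 ... degree directions, so a tab lies below every second flat. Grip two opposite flats, fingertips no lower than the hexagon's foot.
- mount: Spotlight head, fixed to the bench on its back, mouth up: black body 110 x 110 x 44 mm. Origin: centre of its underside on the bench, z up. On it, on the same axis, sits a round steel collar, outer radius 46 mm, top 68 mm above the bench, bore radius 25.5 mm, clamped at any angle about the axis, different each time and not measured.
- mount_mouth (a point): Centre of the collar's top, 68 mm above the bench, axes as the mount's (not the collar's). Three gaps 14.5 mm wide, open out to radius 37 mm, 120 degrees apart, at any angle: look for them from above, then feel. Off the gaps the tabs rest on the collar's top, cell underside 52 mm above the bench, and the cell can be turned there, or let go and gripped anew.
- mount_pockets (a point): On the axis, 62 mm above the bench: level of the pocket roofs. Clockwise of each gap (from above) hangs a tooth, underside 58 mm above the bench, then the pocket, ending at a firm stop 0.80 rad from the gap. The tab passes the tooth only if the cell's underside is below 36 mm (34.5 is good) and can rise from 0.70 rad on; locked, the underside is at 40 mm.
- seat: Sprung seat: flat black disc of radius 30 mm inside the spotlight head, on the collar's axis, on which the cell's foot lands. Origin: centre of its top face, 44 mm above the bench when free; travel 13 mm straight down, spring about 6 N at the first move, 8.4 N at the locked height, 12 N when 10 mm down.
- screwdriver: Screwdriver lying on the bench, bystander. Origin under its middle, handle towards its own -x.
- jar: White jar with a steel cap, 52 mm across, 70 mm tall, bystander. Origin at the centre of its underside.
- spacer: Dark steel spacer ring, 60 mm across, 12 mm tall, bystander. Origin at the centre of its underside.
Things that resemble listed ones, but are neither listed nor needed, are in the scene too. Leave any orange look-alike of the cell alone. What is shaped like the mount but orange is not meant.

How it is judged:
By the outcome, as a careful person would: the job done as asked, in the order asked, and still so for the second after the job is handed in, with the robot touching nothing.
It also fails if it takes over 64 s, if anything falls off the work surface, if the arm or the gripper's body presses on something with over 40 N, if the wrist force passes 120 N, or if a joint passes its speed limit or range.

## Robot

A 6-joint arm with a two-finger parallel gripper is mounted at the origin on the work surface. World frame = base frame: x ahead of the robot, y to its left, z up, the work surface at z = 0. Lengths are in mm, angles in rad, forces in N, time in s.
With the tool pointing down it reaches from about 400 to 925 mm from the base axis. Payload 12.5 kg.
Tool frame: the origin (TCP) lies on the centre line of the jaws, within the pads' length; the fingertips stand 14 mm ahead of it and the grasp point (between the pads) lies 5 mm behind it; z points along the fingers, y is the direction in which the jaws open and shut (so a half turn about z gives the same grasp; the last joint's range is limited). The gripper opens to 95 mm and grips with 3 to 60 N. Pads are 20 mm wide; open, the fingers measure 119 mm over their backs; the gripper's body (75 mm by 180 mm) begins 59 mm behind the grasp point.
Start: joints at [1.146, 0.491, 1.559, -0, 1.092, -0.106], TCP at [195.875, 593.53, 228.661] pointing down, gripper open.
Joint ranges: [-3.1, 3.1], [-0.84, 2.19], [0.05, 2.79], [-1.13, 4.28], [0.06, 2.93], [-2.69, 2.69]. Speed limits (rad/s): [2.22, 2.22, 2.79, 3.14, 3.14, 3.14].

## Interface

Orientations are given as [roll, pitch, yaw] about the fixed x, y, z axes, in that order (R = Rz(yaw) Ry(pitch) Rx(roll)).
In Python, from cell import * gives the robot as it stands.
- The arm moves only by the tool play_rows, never from a script. Its argument "moves" is a list of rows, each a list of 7 numbers: the shift along the tool's x, y, z in m, then the turn, a rotation vector about the tool's x, y, z in rad, then the opening in per cent of the stroke, from 0 (shut) to 100 (fully open). In form: [[tx, ty, tz, ax, ay, az, claw], ...]. A call has 1 to 8 rows; each row shifts and turns the pose as measured when the row begins, along the tool's axes as they then stand; what a row does not reach is not made up. A row lasts 1/10 s, in which the tool goes at most 50 mm and 8.59 degrees, less where a joint would pass 70% of its speed; a pose out of reach is approached as far as the arm can. A call is refused whole if a number of a shift passes 0.05 or a number of a turn 0.15, either way. A call with a gripper value outside its range is refused whole. The fingers move at their own pace and stop on an object; the grip force is fixed at half the most. Time passes only in rows, so rows that do not move let the fingers close. It gives the time, the measured TCP pose, the force and the opening at its end, in the units of the state.
- state(): the state, without advancing time (a new reading comes with each control period).
- read_camera(name): name is "scene" or "top" or "wrist"; returns a dict with "img" (400x640x3 uint8, red, green, blue), "fx", "fy", "cx", "cy" (pixels), "R" (3x3) and "t" (3): a world point X has camera coordinates R X + t. Camera axes: x right, y down, z forward; pixel columns grow to the right and rows downward; lengths in mm; the calibration is good to about 2 mm. A picture is of the moment at which its call begins. There is no depth.
- job_done(): hands the job in, once; it reports no verdict.
The state is a dict: "t": time; "joints": joint angles; "qvel": joint speeds; "tau": joint torques, N m; "eef_pos": TCP position; "tcp_rot": TCP orientation; "ft_force": force on the tool from outside, world axes, zero at the start; "moment": the same for the moment, N m; "opening": opening from 0.0 (shut) to 1.0 (fully open).
Only numpy, scipy, OpenCV 4.12 (cv2) and the standard library are available. Lean on these libraries where they do the work, as an engineer would, in place of code of your own. Each camera call takes 0.05 s, during which the arm holds its last target.

## Working session

There is one attempt and no reset: what is moved stays moved. The work goes in short steps, Python scripts to look and compute and a tool call to move; the robot and the scene stay as the last step left them, time stands still between calls to the robot, and variables do not carry over. Pictures are saved under pics/ and viewed, and the job is handed in when it is done.

Besides the shell and the picture viewer there is one more tool, called after "Call:" as name([rows], argument=value, ...), one row to a line, values as JSON. play_rows: Moves the arm, as the interface text tells. Its arguments: {"type":"object","properties":{"moves":{"type":"array"}},"required":["moves"]}

```bash
ls; mkdir -p pics; python3 - <<'E'
from cell import *
import cv2
s=state();print(s)
for n in ["scene","top","wrist"]:
    c=read_camera(n);cv2.imwrite(f"pics/{n}0.png",c["img"][:,:,::-1]);print(n,c["fx"],c["cx"],c["cy"],c["R"],c["t"])
E
```

```text
pics
{'t': 0.0, 'joints': array([ 1.14639333e+00,  4.91559411e-01,  1.55944522e+00,  7.01745805e-06,
        1.09172669e+00, -1.05624661e-01]), 'qvel': array([-0.00053996, -0.00110593, -0.0003033 ,  0.00096263, -0.00025875,
       -0.00021021]), 'tau': array([-8.46029197e-04, -6.12660384e+01, -2.58167428e+01,  6.92276610e-02,
        4.83553531e-02, -1.17475361e-04]), 'eef_pos': array([195.7741615 , 593.30102637, 228.06329657]), 'tcp_rot': array([-3.14046098e+00, -1.26237574e-04,  2.82281100e+00]), 'ft_force': array([ 0.97704159, -0.09475453, -0.70845608]), 'moment': array([-0.0165942 , -0.01356653, -0.0622703 ]), 'opening': 1.0012382699102405}
scene 489.04387939809544 316.80786471589323 201.2821076460684 [[-0.68112782  0.73198868  0.01604557]
 [ 0.49453777  0.47611524 -0.72714969]
 [-0.53990488 -0.48734674 -0.68629139]] [ 326.87503592 -268.84782762 1358.65034682]
top 431.4124155206067 318.08631882637536 204.0072397246361 [[ 0.01907712 -0.99965136 -0.01825448]
 [-0.99067175 -0.01643552 -0.13527513]
 [ 0.13492794  0.02066486 -0.9906399 ]] [  80.04151746  597.09197664 1139.09888133]
wrist 343.56400215873083 318.5517360714637 205.9049987853585 [[ 3.13092519e-01  9.49722492e-01 -5.11816657e-04]
 [ 9.19633039e-01 -3.03038342e-01  2.49885647e-01]
 [ 2.37166920e-01 -7.87080104e-02 -9.68275220e-01]] [-626.24465863  -28.05173121  389.2837847 ]
```

View pics/scene0.png

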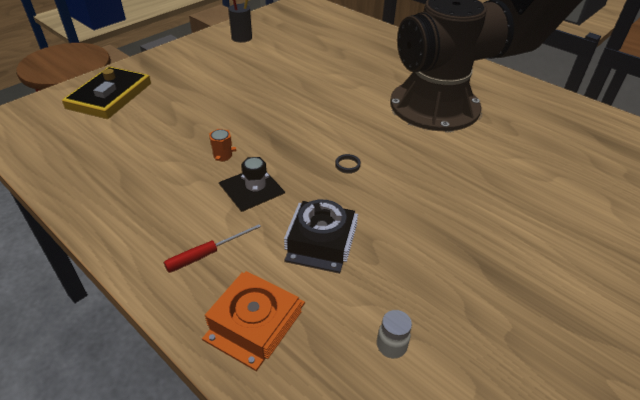

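View pics/top0.png

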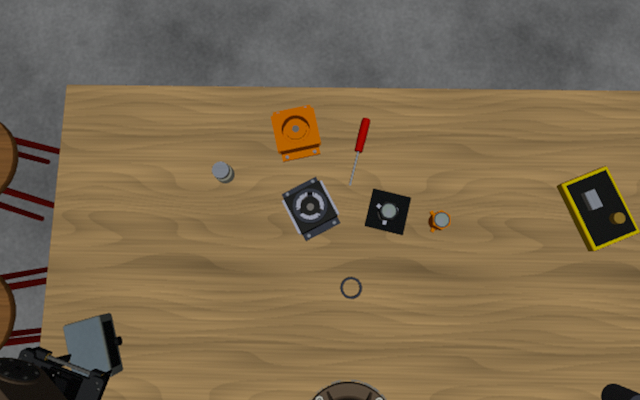

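View pics/wrist0.png

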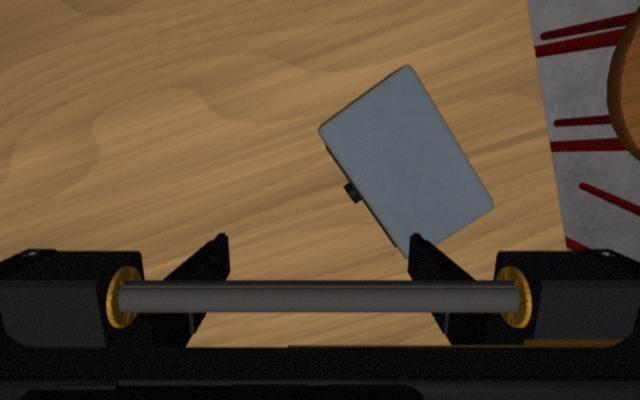

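Candidates for the cell: black and silver on the dark pad, top (389,211), or the orange one at (440,220). For the mount: black with a steel collar at (311,208), or the orange one at (296,131). The non-orange ones fit the description, and I'll confirm that in enlarged crops.

```bash
cat > h.py <<'E'
from cell import *
import cv2, numpy as np
from scipy.spatial.transform import Rotation as Ro
def unproj(c,u,v,z):
    d=c["R"].T@np.array([(u-c["cx"])/c["fx"],(v-c["cy"])/c["fy"],1]); o=-c["R"].T@c["t"]
    return o+d*(z-o[2])/d[2]
def proj(c,X):
    p=c["R"]@np.asarray(X,float)+c["t"]; return np.array([c["fx"]*p[0]/p[2]+c["cx"],c["fy"]*p[1]/p[2]+c["cy"]])
def crop(c,name,u0,v0,w,h,k):
    im=c["img"][v0:v0+h,u0:u0+w,::-1]; cv2.imwrite("pics/"+name,cv2.resize(im,None,fx=k,fy=k,interpolation=cv2.INTER_CUBIC))
def gap(): 
    s=state(); return s
E
python3 - <<'E'
from h import *
c=read_camera("top"); crop(c,"top1.png",270,160,160,100,5)
for p,z in [((389,211),72),((311,207),68),((351,288),12),((223,172),70)]: print(p,unproj(c,*p,z))
c=read_camera("scene"); crop(c,"scene1.png",210,140,160,130,5)
for p,z in [((254,161),72),((322,214),68)]: print(p,unproj(c,*p,z))
E
```

```text
(389, 211) [575.80470586 -98.2750574   72.        ]
(311, 207) [583.55027967 108.90510666  68.        ]
(351, 288) [369.80400877  -2.92407701  12.        ]
(223, 172) [674.8362516  349.20017185  70.        ]
(254, 161) [ 571.46796725 -100.54885092   72.        ]
(322, 214) [586.19194391 111.06716679  68.        ]
```

View pics/top1.png

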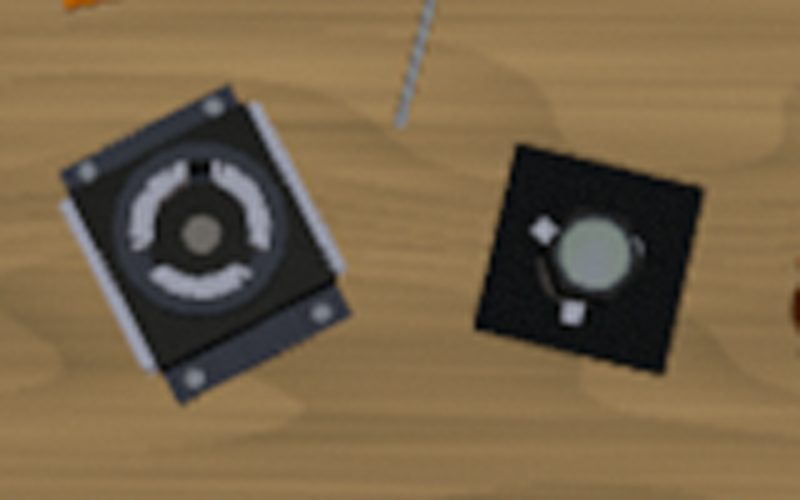

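View pics/scene1.png

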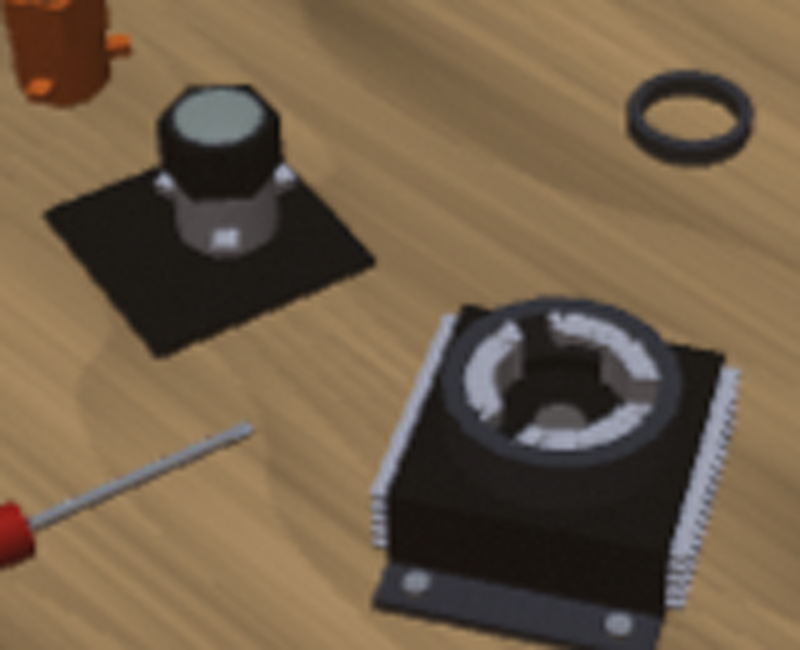

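```bash
python3 - <<'E'
from h import *
c=read_camera("top")
def ang(px,z,cz):
    P=unproj(c,270+px[0]/5,160+px[1]/5,z); d=P-cz; return P.round(1),np.hypot(*d[:2]).round(1),np.degrees(np.arctan2(d[1],d[0])).round(1)
cc=unproj(c,389.2,211,72)
for p in [(545,230),(573,313),(640,245)]: print(ang(p,28,cc))
m=unproj(c,270+200/5,160+230/5,68);print(m)
for p in [(202,168),(260,258),(143,255)]: print(ang(p,68,m))
w=read_camera("wrist"); print("cam",-w["R"].T@w["t"]); s=state(); 
R=Ro.from_euler("xyz",s["tcp_rot"]).as_matrix(); print(R.round(3)); print("cam in tool",R.T@(-w["R"].T@w["t"]-s["eef_pos"]), "fwd in tool",R.T@w["R"][2])
print(s['t'],proj(w,s["eef_pos"]+R@[0,0,14]))
E
```

```text
(array([594.6, -77.2,  28. ]), np.float64(28.7), np.float64(49.0))
(array([548.9, -92.5,  28. ]), np.float64(27.6), np.float64(166.8))
(array([ 587.2, -129.4,   28. ]), np.float64(32.6), np.float64(-69.6))
[586.20017177 111.63634569  68.        ]
(array([619.8, 111.3,  68. ]), np.float64(33.6), np.float64(-0.6))
(array([571.7,  79.3,  68. ]), np.float64(35.5), np.float64(-114.2))
(array([572.2, 141.8,  68. ]), np.float64(33.2), np.float64(114.9))
cam [129.56002029 616.93320685 383.94920406]
[[-0.95   0.313 -0.   ]
 [ 0.313  0.95  -0.   ]
 [ 0.    -0.    -1.   ]]
cam in tool [  70.2947814     1.47153847 -155.4465797 ] fwd in tool [-2.49971891e-01  4.39337496e-04  9.68252994e-01]
0.35 [315.60787651 254.52713293]
```

The crops show the cell at top (389,211): a silver barrel, black hex and three silver tabs on the pad. The mount is at (310,206), with its gaps at about 0, 120 and 240°. Both are non-orange, so both are right. Next I'll hover above the cell.

Call:
play_rows([
  [0,0,0,0,0,0.135,100],
  [0,0,0,0,0,0.135,100],
  [0,0,0,0,0,0.135,100],
  [-0.044,-0.016,0,0,0,0,100],
  [-0.044,-0.016,0,0,0,0,100],
  [-0.044,-0.016,0,0,0,0,100],
  [-0.044,-0.016,0,0,0,0,100],
  [-0.044,-0.016,0,0,0,0,100],
])

```text
t: 1.15
eef_pos: [304.8, 383.2, 227.2]
tcp_rot: [3.141, -0.0, 2.406]
ft_force: [0.2, 0.2, 0.3]
opening: 1.001
```

Call:
play_rows([
  [-0.044,-0.016,0,0,0,0,100],
  [-0.044,-0.016,0,0,0,0,100],
  [-0.044,-0.016,0,0,0,0,100],
  [-0.044,-0.016,0,0,0,0,100],
  [-0.044,-0.016,0,0,0,0,100],
  [-0.044,-0.016,0,0,0,0,100],
  [-0.044,-0.016,0,0,0,0,100],
  [-0.044,-0.016,0,0,0,0,100],
])

```text
t: 1.95
eef_pos: [484.9, 37.6, 229.0]
tcp_rot: [3.137, 0.002, 2.407]
ft_force: [1.1, 1.6, 0.9]
opening: 1.001
```

Call:
play_rows([
  [-0.042,-0.011,0.006,0,0,0,100],
  [-0.042,-0.011,0.006,0,0,0,100],
  [-0.042,-0.011,0.006,0,0,0,100],
  [-0.035,-0.009,0.006,0,0,0,100],
  [0,0,0,0,0,0,100],
])

```text
t: 2.45
eef_pos: [581.1, -113.6, 204.6]
tcp_rot: [3.135, 0.005, 2.402]
ft_force: [-0.7, 0.7, 0.6]
opening: 1.001
```

```bash
python3 - <<'E'
from h import *
c=read_camera("wrist"); crop(c,"w1.png",200,100,240,160,3); s=state(); print(s['eef_pos'],s['tcp_rot'])
cv2.imwrite("pics/w1f.png",c["img"][:,:,::-1]); np.savez("w1.npz",**c)
print(proj(c,[574,-99,72]))
E
```

```text
[ 580.15851107 -112.05338225  204.84454624] [3.1352736  0.00417784 2.40230857]
[322.93853413 184.07053445]
```

View pics/w1.png

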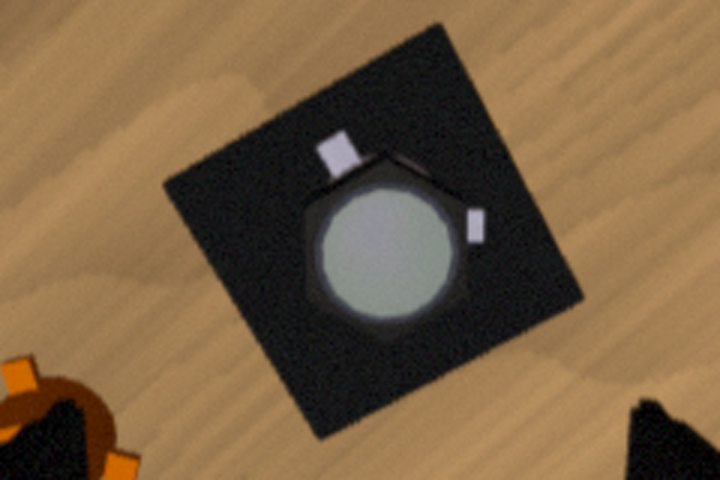

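```bash
python3 - <<'E'
from h import *
c=np.load("w1.npz")
C=unproj(c,200+387/3,100+253/3,72);print(C)
for p in [(338,153),(476,226)]:
    P=unproj(c,200+p[0]/3,100+p[1]/3,28); d=P-C; print(P,np.hypot(*d[:2]),np.degrees(np.arctan2(d[1],d[0])))
# predicted tab outline for angle a
s=state()
for a in (44,47,50):
  print(a,[((proj(c,[C[0]+29*np.cos(t),C[1]+29*np.sin(t),28])-[200,100])*3).round(0) for t in np.radians([a,a+120,a+240])])
  # hex corners at top
  print([((proj(c,[C[0]+26.56*np.cos(t),C[1]+26.56*np.sin(t),72])-[200,100])*3).round(0) for t in np.radians(a+30+60*np.arange(6))])
print(s['eef_pos'],np.degrees(s['tcp_rot']))
d=unproj(c,200+387/3,100+253/3,72)-s['eef_pos']; R=Ro.from_euler('xyz',s['tcp_rot']).as_matrix(); print(R.T@d)
E
```

```text
[577.65507135 -95.34077026  72.        ]
[550.45686852 -89.80404999  28.        ] 27.75603553486016 168.49356060473363
[598.09527736 -72.60496138  28.        ] 30.573174964818076 48.04346355225822
44 [array([471., 232.]), array([342., 146.]), array([333., 299.])]
[array([472., 212.]), array([394., 159.]), array([309., 202.]), array([304., 294.]), array([381., 343.]), array([463., 303.])]
47 [array([471., 228.]), array([338., 148.]), array([337., 301.])]
[array([470., 207.]), array([389., 159.]), array([306., 206.]), array([306., 298.]), array([385., 343.]), array([466., 299.])]
50 [array([471., 223.]), array([334., 151.]), array([341., 303.])]
[array([467., 203.]), array([384., 159.]), array([304., 210.]), array([309., 302.]), array([390., 343.]), array([469., 295.])]
[ 580.15851107 -112.05338225  204.84454624] [179.63794518   0.23937276 137.64214228]
[ 13.66508081   9.82378288 132.8533437 ]
```

```bash
cat >> h.py <<'E'
def plan(pos,yawdeg):
    s=state(); R=Ro.from_euler('xyz',s['tcp_rot']); T=Ro.from_euler('xyz',[np.pi,0,np.radians(yawdeg)])
    print('t',round(s['t'],2),'pos',s['eef_pos'].round(2),'rotdeg',np.degrees(s['tcp_rot']).round(2),'F',s['ft_force'].round(1),'M',s['moment'].round(2),'op',round(s['opening'],3))
    print('shift mm tool',R.inv().apply(np.array(pos)-s['eef_pos']).round(2),'turn',(R.inv()*T).as_rotvec().round(4))
E
python3 -c "
from h import *
plan([577.3,-96,130],138)"
```

```text
t 2.5 pos [ 580.16 -112.05  204.84] rotdeg [179.64   0.24 137.64] F [-0.6 -0.4  0.1] M [ 0.01 -0.    0.01] op 0.995
shift mm tool [13.24  9.46 74.85] turn [ 0.0063  0.0042 -0.0062]
```

Call:
play_rows([
  [0.0066,0.0047,0.02,0.0063,0.0042,-0.006,100],
  [0.0066,0.0047,0.02,0,0,0,100],
  [0,0,0.02,0,0,0,100],
  [0,0,0.01,0,0,0,100],
  [0,0,0,0,0,0,100],
])

```text
t: 3.0
eef_pos: [575.1, -92.3, 134.5]
tcp_rot: [3.141, 0.001, 2.41]
ft_force: [0.5, -0.4, 0.3]
opening: 0.997
```

```bash
python3 - <<'E'
from h import *
c=read_camera("wrist"); crop(c,"w2.png",200,100,240,160,3); np.savez("w2.npz",**c)
plan([577.3,-96,62],138)
E
```

```text
t 3.05 pos [575.38 -92.4  135.24] rotdeg [1.7993e+02 8.0000e-02 1.3809e+02] F [-0.1  0.5 -0.1] M [-0.04  0.08  0.03] op 1.001
shift mm tool [-3.73 -1.48 73.25] turn [0.0012 0.0015 0.0015]
```

View pics/w2.png

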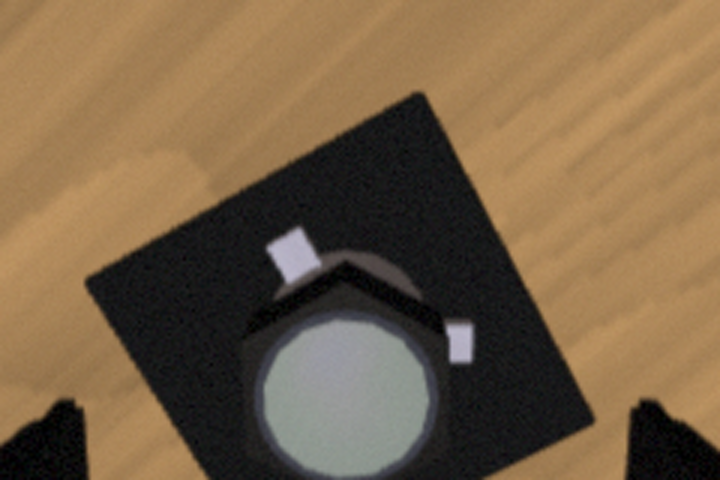

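```bash
python3 - <<'E'
from h import *
c=np.load("w2.npz")
C=unproj(c,200+347/3,100+396/3,72);print(C)
for p in [(295,257),(461,343)]:
    P=unproj(c,200+p[0]/3,100+p[1]/3,28); d=P-C; print(P,np.hypot(*d[:2]),np.degrees(np.arctan2(d[1],d[0])))
plan([C[0],C[1],62],138)
E
```

```text
[577.28205204 -94.96369364  72.        ]
[551.11771898 -89.90088785  28.        ] 26.649659036217418 169.04859414597922
[597.40096024 -72.94596787  28.        ] 29.825336802634897 47.58019373156145
t 3.05 pos [575.38 -92.4  135.24] rotdeg [1.7993e+02 8.0000e-02 1.3809e+02] F [-0.1  0.5 -0.1] M [-0.04  0.08  0.03] op 1.001
shift mm tool [-3.02 -0.73 73.25] turn [0.0012 0.0015 0.0015]
```

Call:
play_rows([
  [-0.003,-0.0007,0.015,0.001,0.0015,0.0015,60],
  [0,0,0.02,0,0,0,60],
  [0,0,0.02,0,0,0,60],
  [0,0,0.01,0,0,0,60],
  [0,0,0.003,0,0,0,60],
  [0,0,0,0,0,0,60],
])

```text
t: 3.65
eef_pos: [579.6, -95.8, 66.8]
tcp_rot: [3.139, 0.006, 2.408]
ft_force: [0.1, -0.5, 0.4]
opening: 0.611
```

```bash
python3 -c "
from h import *
plan([577.3,-95,62],138)"
```

```text
t 3.65 pos [579.57 -95.8   66.83] rotdeg [179.83   0.34 137.99] F [ 0.1 -0.5  0.4] M [ 0.04 -0.03 -0.02] op 0.611
shift mm tool [ 2.25 -0.94  4.82] turn [ 0.003   0.006  -0.0001]
```

Call:
play_rows([
  [0.0022,-0.0009,0.0045,0.003,0.006,0,60],
  [0,0,0,0,0,0,60],
])

```text
t: 3.85
eef_pos: [577.7, -95.1, 63.1]
tcp_rot: [3.141, 0.001, 2.408]
ft_force: [0.3, -0.1, 0.2]
opening: 0.602
```

```bash
python3 -c "
from h import *
plan([577.3,-95,62],138)"
```

```text
t 3.85 pos [577.69 -95.12  63.1 ] rotdeg [1.7997e+02 5.0000e-02 1.3799e+02] F [ 0.3 -0.1  0.2] M [-0.   -0.04 -0.02] op 0.602
shift mm tool [ 0.37 -0.17  1.1 ] turn [ 0.0005  0.0009 -0.0003]
```

Call:
play_rows([
  [0.0003,0,0.001,0,0.001,0,54],
  [0,0,0,0,0,0,51],
  [0,0,0,0,0,0,49],
  [0,0,0,0,0,0,47],
  [0,0,0,0,0,0,40],
  [0,0,0,0,0,0,30],
  [0,0,0,0,0,0,30],
])

```text
t: 4.55
eef_pos: [577.7, -95.1, 63.2]
tcp_rot: [3.141, 0.001, 2.408]
ft_force: [-0.9, -0.6, -0.7]
opening: 0.486
```

```bash
python3 -c "
from h import *
plan([577.3,-95,62],138)"
```

```text
t 4.55 pos [577.73 -95.15  63.24] rotdeg [1.7994e+02 8.0000e-02 1.3799e+02] F [-0.9 -0.6 -0.7] M [-0.16  0.06 -0.03] op 0.486
shift mm tool [ 0.42 -0.18  1.24] turn [ 0.001   0.0014 -0.0002]
```

Call:
play_rows([
  [0,0,-0.01,0,0,0,30],
  [0,0,-0.02,0,0,0,30],
  [0,0,-0.03,0,0,0,30],
  [0,0,-0.03,0,0,0,30],
  [0,0,-0.03,0,0,0,30],
  [0,0,0,0,0,0,30],
])

```text
t: 5.15
eef_pos: [577.0, -94.6, 189.4]
tcp_rot: [3.141, -0.001, 2.408]
ft_force: [1.5, 0.1, -2.7]
opening: 0.488
```

```bash
python3 -c "
from h import *
plan([645,57,180],138)"
```

```text
t 5.15 pos [577.   -94.59 189.37] rotdeg [ 1.7998e+02 -6.0000e-02  1.3799e+02] F [ 1.5  0.1 -2.7] M [-0.07 -0.   -0.04] op 0.488
shift mm tool [ 50.92 158.14   9.48] turn [ 0.0004 -0.001  -0.0001]
```

Call:
play_rows([
  [0.005,0.015,0,0,0,0,30],
  [0.01,0.03,0,0,0,0,30],
  [0.01,0.03,0,0,0,0,30],
  [0.01,0.03,0,0,0,0,30],
  [0.008,0.025,0,0,0,0,30],
  [0.003,0.01,0,0,0,0,30],
  [0,0,0,0,0,0,30],
])

```text
t: 5.85
eef_pos: [637.1, 49.5, 184.2]
tcp_rot: [-3.138, -0.007, 2.407]
ft_force: [0.0, -0.9, -1.5]
opening: 0.486
```

```bash
python3 - <<'E'
from h import *
plan([645,57,180],138)
c=read_camera("wrist"); cv2.imwrite("pics/w3.png",c["img"][:,:,::-1]); np.savez("w3.npz",**c)
print(proj(c,[586,111,68]))
c=read_camera("top"); np.savez("t3.npz",**c); crop(c,"t3.png",270,150,160,100,5)
E
```

```text
t 5.85 pos [637.07  49.52 184.21] rotdeg [-179.8    -0.42  137.92] F [ 0.  -0.9 -1.5] M [-0.05  0.07 -0.05] op 0.486
shift mm tool [-0.9  10.88  4.17] turn [-0.0035 -0.0073 -0.0015]
[332.30724466 107.25456618]
```

View pics/w3.png

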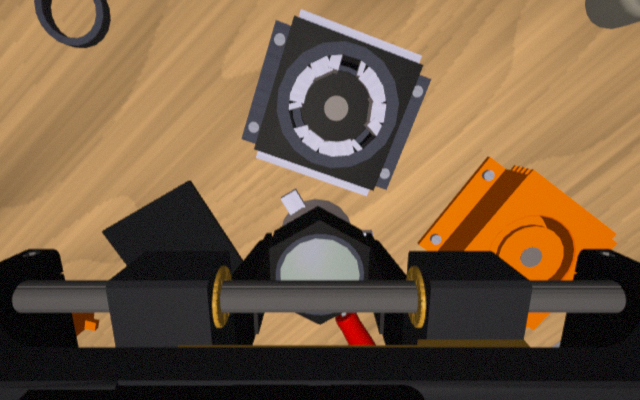

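```bash
python3 - <<'E'
from h import *
c=np.load("w3.npz"); crop(c,"w3c.png",270,35,130,120,5)
E
```

```text
(no output)
```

View pics/w3c.png

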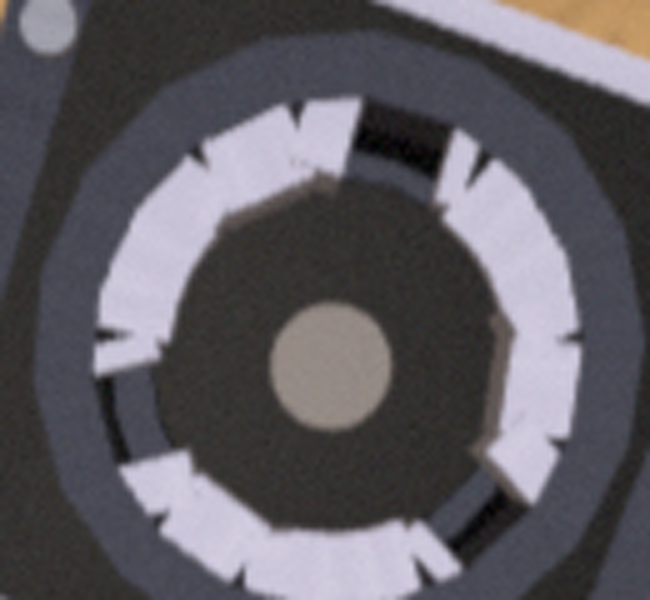

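```bash
cat > fit.py <<'E'
from h import *
from scipy.optimize import least_squares
c=np.load("w3.npz")
obs=np.array([[360,97],[453,128],[343,178],[437,208],[97,375],[122,465],[160,370],[192,455],[530,503],[458,570],[487,460],[420,525]],float)
px=obs/5+[270,35]
# local corners (radial, tangential ccw-positive)
def model(p):
    out=[]
    for k in range(3):
        for (r,t) in p[4]:
            pass
def pts(x,y,g,flip):
    L=[]
    ro=np.sqrt(37**2-7.25**2); ri=np.sqrt(25.5**2-7.25**2)
    return ro,ri
W=np.array([unproj(c,u,v,68) for u,v in px])[:,:2]
# assign each gap angle roughly, by group of 4
def res(p):
    x,y,g=p[:3]; ro,ri=pts(0,0,0,0)[:2]; r=[]
    for k in range(3):
        grp=W[4*k:4*k+4]; m=grp.mean(0)-[x,y]; a=np.arctan2(m[1],m[0]); n=np.round((a-g)/(2*np.pi/3)); b=g+n*2*np.pi/3
        e=np.array([np.cos(b),np.sin(b)]); f=np.array([-e[1],e[0]])
        for P,rr in zip(grp,[ro,ro,ri,ri]):
            d=P-[x,y]; r.append(d@e-rr); r.append(abs(d@f)-7.25 if 0 else d@f-7.25*np.sign(d@f))
    return np.array(r)
s=least_squares(res,[585,111,0.0]); print(s.x[:2],np.degrees(s.x[2]),np.abs(s.fun).round(1))
for k in range(3): 
    d=W[4*k:4*k+4].mean(0)-s.x[:2]; print(np.degrees(np.arctan2(d[1],d[0])),np.hypot(*d))
ring=np.array([[35,370],[643,345],[365,30],[190,75],[530,95],[75,520],[105,140],[628,240]],float)/5+[270,35]
Wr=np.array([unproj(c,u,v,68)[:2] for u,v in ring])
q=least_squares(lambda p:np.hypot(*(Wr-p[:2]).T)-p[2],[585,111,46]);print(q.x,q.fun.round(1))
E
python3 fit.py
```

```text
[589.07620361 113.69164016] 2.0242228034173895 [0.9 0.5 0.6 0.6 1.3 0.3 1.1 0.5 0.2 0.2 0.4 0.8 2.1 1.4 0.5 0.3 0.5 0.
 0.7 0.5 1.9 0.5 1.9 0.1]
122.18454260814961 31.33410948832452
-117.66148367899336 30.858168574861832
1.4997610799546353 31.026482753961428
[588.77608663 113.8721523   46.64631872] [-0.4 -0.2  0.1 -0.4  0.2  0.3  0.4  0. ]
```

View pics/t3.png

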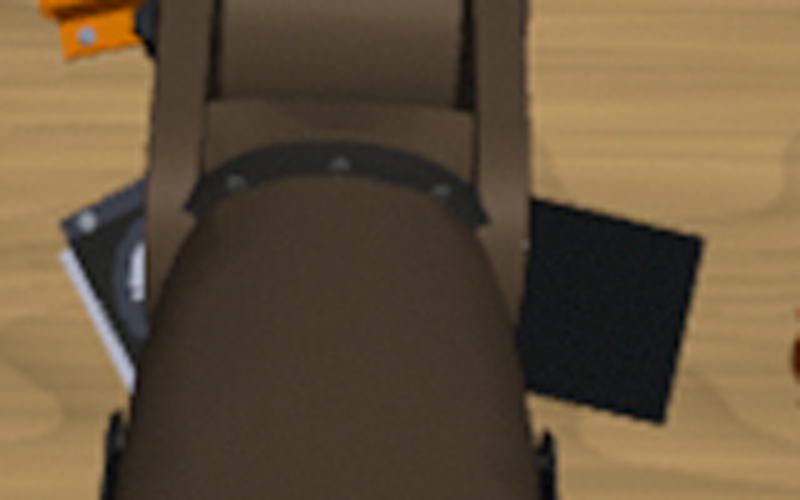

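```bash
python3 - <<'E'
from h import *
c=np.load("w3.npz"); crop(c,"w3d.png",250,180,140,110,5)
pos=np.array([637.07,49.52,184.21]); R=Ro.from_euler('xyz',np.radians([-179.8,-.42,137.92])).as_matrix()
th=np.linspace(0,2*np.pi,72)
for x in (-2,0,2):
  P=np.array([proj(c,pos+R@[x+20.6*np.cos(t),20.6*np.sin(t),-8.8]) for t in th])
  print(x,((P.min(0)-[250,180])*5).round(),((P.max(0)-[250,180])*5).round())
  # hex far corner (top): flats facing tool y => corners at tool x
  print(((proj(c,pos+R@[x+26.56,0,-8.8])-[250,180])*5).round())
E
```

```text
-2 [108. 284.] [550. 689.]
[328. 221.]
0 [107. 263.] [550. 670.]
[328. 200.]
2 [107. 242.] [551. 652.]
[328. 178.]
```

View pics/w3d.png

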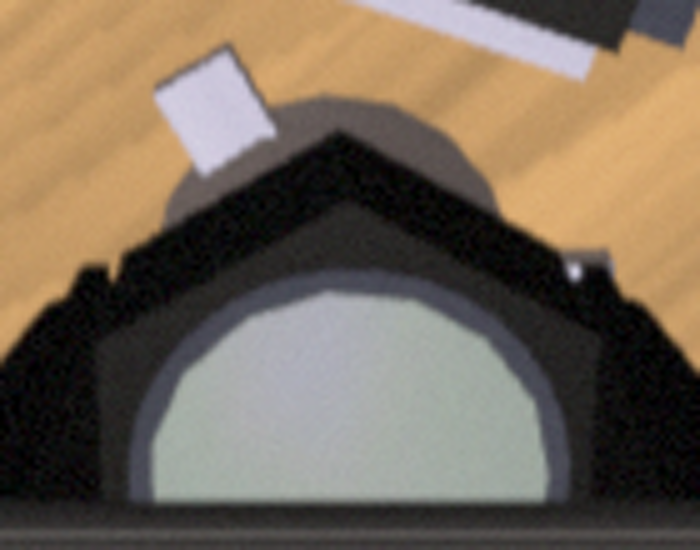

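The wrist picture gives the collar centre at about (588.9,113.8), gap angle 2°, with a sideways camera bias of roughly 3 mm seen on the held cell. I'll turn to the insertion yaw, look again from there, and solve for the bias.

Call:
play_rows([
  [0,0,0,0,0,0.134,30],
  [0,0,0,0,0,0.134,30],
  [0,0,0,0,0,0.134,30],
  [0,0,0,0,0,0.134,30],
  [0,0,0,0,0,0.134,30],
  [0,0,0,0,0,0.134,30],
  [0,0,0,0,0,0,30],
])

```text
t: 6.65
eef_pos: [633.6, 39.1, 183.8]
tcp_rot: [-3.131, -0.001, 1.561]
ft_force: [0.6, -0.3, -2.6]
opening: 0.488
```

```bash
python3 - <<'E'
from h import *
plan([589,31,183],91.8)
E
```

```text
t 6.65 pos [633.6   39.06 183.77] rotdeg [-1.7936e+02 -5.0000e-02  8.9460e+01] F [ 0.6 -0.3 -2.6] M [-0.1   0.04 -0.01] op 0.488
shift mm tool [ -8.48 -44.51   1.25] turn [-0.0111 -0.0011 -0.0408]
```

Call:
play_rows([
  [-0.003,-0.015,0,-0.006,0,-0.02,30],
  [-0.003,-0.017,0,-0.004,0,-0.01,30],
  [-0.001,-0.006,0,0,0,0,30],
  [0,0,0,0,0,0,30],
])

```text
t: 7.05
eef_pos: [593.9, 28.3, 183.9]
tcp_rot: [-3.141, -0.001, 1.603]
ft_force: [0.1, -0.4, -2.0]
opening: 0.488
```

```bash
python3 - <<'E'
from h import *
plan([589,31,183],91.8)
c=read_camera("wrist"); cv2.imwrite("pics/w4.png",c["img"][:,:,::-1]); np.savez("w4.npz",**c)
u=proj(c,[586.6,111.5,68]); print(u)
crop(c,"w4c.png",int(u[0])-70,max(0,int(u[1])-60),140,120,5); print(int(u[0])-70,max(0,int(u[1])-60))
crop(c,"w4d.png",250,180,140,110,5)
s=state(); pos=s['eef_pos']; R=Ro.from_euler('xyz',s['tcp_rot']).as_matrix()
print(((proj(c,pos+R@[26.56,0,-8.8])-[250,180])*5).round())
E
```

```text
t 7.05 pos [593.86  28.33 183.9 ] rotdeg [-1.7994e+02 -4.0000e-02  9.1840e+01] F [ 0.1 -0.4 -2. ] M [-0.08  0.03  0.01] op 0.488
shift mm tool [ 2.82 -4.77  0.91] turn [-0.0011 -0.0007  0.0006]
[312.28086955 101.27788155]
242 41
[345. 206.]
```

View pics/w4c.png

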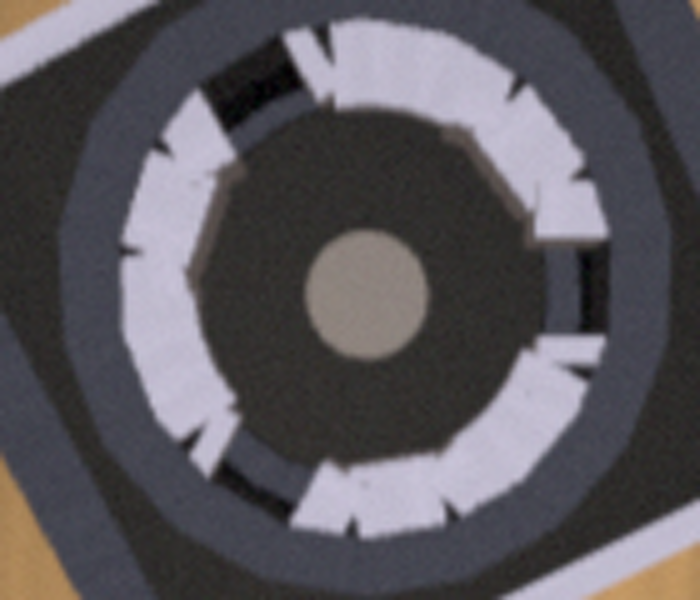

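View pics/w4d.png

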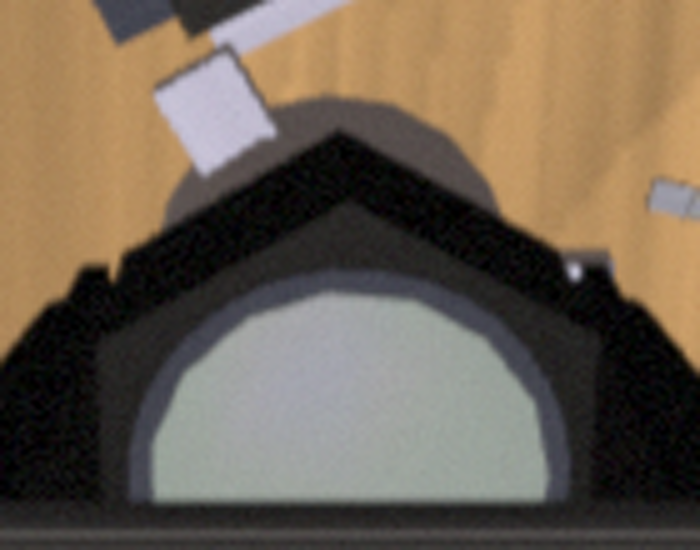

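```bash
sed -e 's/w3.npz/w4.npz/' -e 's/^obs=.*/obs=np.array([[203,92],[283,38],[243,160],[325,102],[608,240],[605,335],[540,240],[537,338],[212,475],[292,520],[240,408],[330,465]],float)/' -e 's/\[270,35\]/[242,41]/g' -e 's/^ring=.*/ring=np.array([[60,250],[670,245],[175,30],[82,370],[365,592],[190,535],[545,535],[650,360]],float)\/5+[242,41]/' fit.py > fit4.py; python3 fit4.py
python3 - <<'E'
from h import *
c=read_camera("wrist"); s=state(); pos=s['eef_pos']; R=Ro.from_euler('xyz',s['tcp_rot']).as_matrix()
print(pos,((proj(c,pos+R@[26.56,0,-8.8])-[250,180])*5).round(), R.T@(-c["R"].T@c["t"]-pos), R.T@c["R"].T)
c0=np.load("w3.npz");c1=np.load("w4.npz");
for q in(c0,c1): print(-q["R"].T@q["t"])
c=read_camera("top");print('top ok')
c=read_camera("scene"); cv2.imwrite("pics/s4.png",c["img"][:,:,::-1])
E
```

```text
[589.08295528 113.54347013] 1.7707288813360715 [0.3 0.  0.1 0.6 0.5 0.2 1.4 0.3 0.3 0.3 0.3 0.4 1.3 0.4 1.2 0.  0.1 0.1
 0.3 0.2 0.7 1.  1.2 0.7]
121.80252707845105 30.775348120863484
1.649260604711793 30.851399241395864
-118.39695228407949 30.742033864740232
[588.63775121 113.26010726  45.62502569] [ 0.6  0.6 -0.1 -0.8 -0.1  0.2  0.5 -1. ]
[594.67733699  28.59989045 183.85145579] [344. 205.] [  71.27624384   -0.20008143 -155.56175701] [[ 8.04306306e-04 -9.68391080e-01 -2.49435503e-01]
 [ 9.99999665e-01  7.41416515e-04  3.46081036e-04]
 [-1.50206187e-04 -2.49435698e-01  9.68391352e-01]]
[586.49666329  97.54552411 340.20447037]
[591.92914121  99.64581088 339.44405531]
top ok
```

```bash
python3 -c "
from h import *
plan([588.8,113.5,130],91.8)"
```

```text
t 7.25 pos [594.85  28.9  183.65] rotdeg [-1.7996e+02 -4.0000e-02  9.1780e+01] F [ 0.8 -0.1 -2.3] M [-0.11  0.04  0.02] op 0.487
shift mm tool [84.7  -3.39 53.71] turn [-0.0007 -0.0008 -0.0003]
```

Call:
play_rows([
  [0.015,-0.0006,0,0,0,0,30],
  [0.025,-0.001,0,0,0,0,30],
  [0.025,-0.001,0,0,0,0,30],
  [0.01,-0.0004,0.01,0,0,0,30],
  [0,0,0.01,0,0,0,30],
  [0,0,0.01,0,0,0,30],
  [0,0,0,0,0,0,30],
])

```text
t: 7.95
eef_pos: [590.5, 108.6, 149.8]
tcp_rot: [-3.14, -0.001, 1.604]
ft_force: [-0.1, -0.4, -2.0]
opening: 0.486
```

```bash
python3 -c "
from h import *
plan([588.8,113.5,130],91.8)"
```

```text
t 7.95 pos [590.46 108.56 149.8 ] rotdeg [-1.7991e+02 -5.0000e-02  9.1890e+01] F [-0.1 -0.4 -2. ] M [-0.06  0.06  0.03] op 0.486
shift mm tool [ 4.98 -1.47 19.81] turn [-0.0015 -0.0008  0.0015]
```

Call:
play_rows([
  [0.005,-0.0015,0.005,-0.0015,-0.0008,0,30],
  [0,0,0.008,0,0,0,30],
  [0,0,0,0,0,0,30],
])

```text
t: 8.25
eef_pos: [588.9, 112.2, 135.2]
tcp_rot: [-3.141, 0.0, 1.602]
ft_force: [0.2, 0.6, -2.0]
opening: 0.487
```

```bash
python3 - <<'E'
from h import *
plan([588.8,113.5,125],91.8)
c=read_camera("scene"); u=proj(c,[588,113,68]); crop(c,"s5.png",int(u[0])-60,int(u[1])-60,120,100,6)
E
```

```text
t 8.25 pos [588.87 112.19 135.24] rotdeg [-1.7996e+02  2.0000e-02  9.1770e+01] F [ 0.2  0.6 -2. ] M [-0.05  0.08 -0.03] op 0.487
shift mm tool [ 1.31 -0.02 10.23] turn [-0.0006  0.0003 -0.0006]
```

View pics/s5.png

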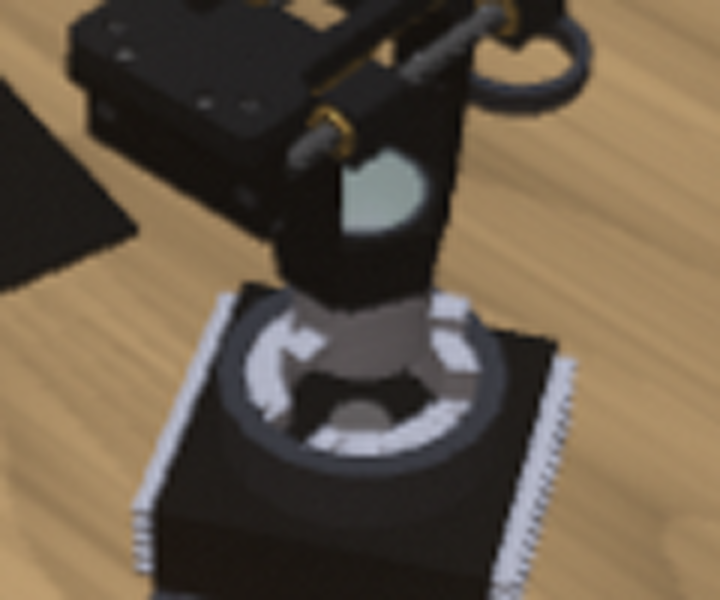

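Call:
play_rows([
  [0.0013,0,0.005,0,0,0,30],
  [0,0,0.005,0,0,0,30],
  [0,0,0.005,0,0,0,30],
  [0,0,0,0,0,0,30],
])

```text
t: 8.7
eef_pos: [589.5, 113.3, 120.1]
tcp_rot: [3.14, 0.0, 1.601]
ft_force: [-0.1, -0.0, -1.9]
opening: 0.486
```

```bash
python3 -c "
from h import *
plan([588.8,113.5,109],91.8)"
```

```text
t 8.7 pos [589.46 113.29 120.13] rotdeg [1.7992e+02 1.0000e-02 9.1740e+01] F [-0.1 -0.  -1.9] M [-0.07  0.1   0.01] op 0.486
shift mm tool [ 0.23 -0.67 11.13] turn [ 0.0013  0.0002 -0.0011]
```

Call:
play_rows([
  [0.0002,-0.0006,0.003,0.001,0,-0.001,30],
  [0,0,0.003,0,0,0,30],
  [0,0,0.002,0,0,0,30],
  [0,0,0,0,0,0,30],
])

```text
t: 9.1
eef_pos: [588.9, 113.5, 111.5]
tcp_rot: [3.141, 0.0, 1.602]
ft_force: [0.1, 0.2, -2.2]
opening: 0.484
```

Call:
play_rows([
  [0,0,0.002,0,0,0,30],
  [0,0,0.001,0,0,0,30],
  [0,0,0,0,0,0,30],
])

```text
t: 9.4
eef_pos: [589.0, 113.5, 108.4]
tcp_rot: [3.141, 0.0, 1.602]
ft_force: [-0.2, 0.2, -1.5]
opening: 0.487
```

```bash
python3 -c "
from h import *
plan([588.8,113.5,106],91.8)"
```

```text
t 9.4 pos [589.03 113.49 108.4 ] rotdeg [1.7996e+02 1.0000e-02 9.1800e+01] F [-0.2  0.2 -1.5] M [-0.05  0.    0.03] op 0.487
shift mm tool [ 0.01 -0.23  2.4 ] turn [ 0.0008  0.0001 -0.    ]
```

Call:
play_rows([
  [0,0,0.0015,0,0,0,30],
  [0,0,0.001,0,0,0,30],
  [0,0,0,0,0,0,30],
])

```text
t: 9.7
eef_pos: [589.1, 113.5, 105.8]
tcp_rot: [3.141, 0.0, 1.602]
ft_force: [1.0, -0.2, -2.5]
opening: 0.481
```

Call:
play_rows([
  [0,0,0.0015,0,0,0,30],
  [0,0,0.001,0,0,0,30],
  [0,0,0,0,0,0,30],
])

```text
t: 10.0
eef_pos: [589.1, 113.5, 103.1]
tcp_rot: [3.14, 0.0, 1.602]
ft_force: [-0.0, 0.1, -2.2]
opening: 0.484
```

```bash
python3 -c "
from h import *
plan([588.8,113.5,101],91.8)"
```

```text
t 10.0 pos [589.13 113.5  103.1 ] rotdeg [1.7994e+02 1.0000e-02 9.1800e+01] F [-0.   0.1 -2.2] M [-0.1   0.05 -0.  ] op 0.484
shift mm tool [ 0.01 -0.33  2.1 ] turn [ 0.0011  0.0001 -0.    ]
```

The tabs went into the gaps without contact. Next I'll press onto the seat.

Call:
play_rows([
  [0,-0.0003,0.0015,0.001,0,0,30],
  [0,0,0.001,0,0,0,30],
  [0,0,0,0,0,0,30],
])

```text
t: 10.3
eef_pos: [588.9, 113.5, 101.0]
tcp_rot: [3.141, 0.0, 1.602]
ft_force: [-2.3, 0.1, 3.5]
opening: 0.487
```

Call:
play_rows([
  [0,0,0.001,0,0,0,30],
  [0,0,0.001,0,0,0,30],
  [0,0,0,0,0,0,30],
])

```text
t: 10.6
eef_pos: [588.8, 113.5, 99.7]
tcp_rot: [3.141, 0.0, 1.602]
ft_force: [-2.6, 0.9, 5.3]
opening: 0.484
```

```bash
python3 -c "
from h import *
plan([588.8,113.5,91.7],91.8)"
```

```text
t 10.6 pos [588.83 113.54  99.69] rotdeg [1.7995e+02 1.0000e-02 9.1800e+01] F [-2.6  0.9  5.3] M [-0.16  0.44  0.06] op 0.484
shift mm tool [-0.03 -0.04  7.99] turn [0.0009 0.0001 0.0001]
```

Call:
play_rows([
  [0,0,0.0015,0.001,0,0,30],
  [0,0,0.0015,0,0,0,30],
  [0,0,0.001,0,0,0,30],
  [0,0,0,0,0,0,30],
])

```text
t: 11.0
eef_pos: [588.9, 113.6, 96.0]
tcp_rot: [3.141, 0.0, 1.602]
ft_force: [-2.3, -0.2, 6.1]
opening: 0.484
```

```bash
python3 -c "
from h import *
plan([588.8,113.5,91.7],91.8)"
```

```text
t 11.0 pos [588.89 113.59  96.  ] rotdeg [1.7998e+02 1.0000e-02 9.1810e+01] F [-2.3 -0.2  6.1] M [-0.17  0.58 -0.02] op 0.484
shift mm tool [-0.09 -0.09  4.3 ] turn [0.0003 0.0001 0.0002]
```

Call:
play_rows([
  [0,-0.0006,0.0015,0,0,0,30],
  [0,0,0.001,0,0,0,30],
  [0,0,0,0,0,0,30],
])

```text
t: 11.3
eef_pos: [588.8, 113.6, 94.1]
tcp_rot: [3.14, 0.0, 1.602]
ft_force: [-4.1, -1.0, 7.7]
opening: 0.484
```

```bash
python3 -c "
from h import *
plan([588.8,113.5,91.7],91.8)"
```

```text
t 11.3 pos [588.81 113.57  94.13] rotdeg [179.89   0.    91.81] F [-4.1 -1.   7.7] M [-0.14  0.68  0.01] op 0.484
shift mm tool [-0.07 -0.02  2.43] turn [0.0019 0.     0.0001]
```

Call:
play_rows([
  [0,-0.001,0,0.002,0,0,30],
  [0,0,0,0,0,0,30],
])

```text
t: 11.5
eef_pos: [588.8, 113.6, 94.8]
tcp_rot: [3.139, -0.0, 1.602]
ft_force: [-4.4, -0.3, 6.8]
opening: 0.482
```

```bash
python3 -c "
from h import *
plan([588.8,113.5,91.7],91.8)"
```

```text
t 11.5 pos [588.8  113.58  94.83] rotdeg [179.85  -0.    91.81] F [-4.4 -0.3  6.8] M [-0.14  0.92  0.02] op 0.482
shift mm tool [-0.08 -0.01  3.13] turn [ 0.0027 -0.0001  0.0001]
```

```bash
python3 - <<'E'
from h import *
c=read_camera("scene"); u=proj(c,[588,113,68]); crop(c,"s6.png",int(u[0])-60,int(u[1])-60,120,100,6)
c=read_camera("wrist"); cv2.imwrite("pics/w6.png",c["img"][:,:,::-1]); plan([0,0,0],91.8)
E
```

```text
t 11.6 pos [588.74 113.59  94.81] rotdeg [179.85   0.    91.81] F [-3.1 -1.2  6.2] M [-0.17  0.53 -0.02] op 0.484
shift mm tool [ -94.89 -592.28   93.3 ] turn [0.0025 0.     0.0003]
```

View pics/s6.png

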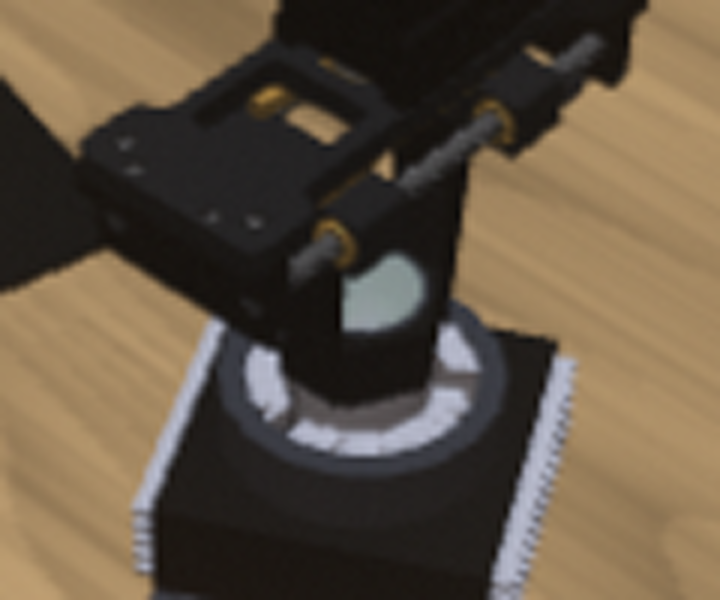

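View pics/w6.png

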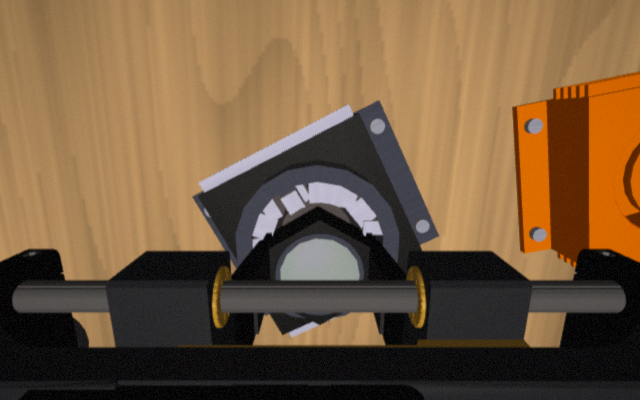

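Call:
play_rows([
  [0,-0.002,0,0.002,0,0,30],
  [0,0,0,0,0,0,30],
])

```text
t: 11.8
eef_pos: [588.6, 113.6, 95.8]
tcp_rot: [3.136, -0.0, 1.602]
ft_force: [-5.1, -0.4, 6.3]
opening: 0.483
```

```bash
python3 -c "
from h import *
plan([588.8,113.5,91.7],91.8)"
```

```text
t 11.8 pos [588.63 113.56  95.77] rotdeg [ 1.7968e+02 -1.0000e-02  9.1810e+01] F [-5.1 -0.4  6.3] M [-0.18  1.12  0.06] op 0.483
shift mm tool [-0.06  0.14  4.07] turn [ 0.0057 -0.0002  0.0002]
```

Call:
play_rows([
  [0,0,0.0015,0.006,0,0,30],
  [0,0,0.0015,0.002,0,0,30],
  [0,0,0.001,0.002,0,0,30],
])

```text
t: 12.1
eef_pos: [589.1, 113.6, 92.7]
tcp_rot: [-3.139, -0.0, 1.602]
ft_force: [-3.1, -0.9, 8.1]
opening: 0.485
```

```bash
python3 -c "
from h import *
plan([588.8,113.5,91.7],91.8)"
```

```text
t 12.1 pos [589.06 113.57  92.66] rotdeg [-1.7983e+02 -1.0000e-02  9.1810e+01] F [-3.1 -0.9  8.1] M [-0.12  0.64  0.01] op 0.485
shift mm tool [-0.06 -0.26  0.96] turn [-0.003  -0.0002  0.0001]
```

Call:
play_rows([
  [0,-0.0002,0.0015,-0.001,0,0,30],
  [0,0,0.001,0,0,0,30],
])

```text
t: 12.3
eef_pos: [589.0, 113.6, 90.8]
tcp_rot: [-3.14, -0.0, 1.602]
ft_force: [-3.7, -0.0, 8.8]
opening: 0.486
```

Call:
play_rows([
  [0,0,0.0006,0,0,0.08,30],
  [0,0,0.0006,0,0,0.08,30],
])

```text
t: 12.5
eef_pos: [590.1, 113.9, 90.7]
tcp_rot: [3.14, -0.001, 1.439]
ft_force: [-2.3, 1.4, 10.0]
opening: 0.486
```

```bash
python3 -c "
from h import *
plan([588.8,113.5,91.7],91.8)"
```

```text
t 12.5 pos [590.05 113.93  90.67] rotdeg [ 1.7991e+02 -6.0000e-02  8.2430e+01] F [-2.3  1.4 10. ] M [0.16 0.24 0.06] op 0.486
shift mm tool [-0.59 -1.18 -1.03] turn [ 0.0017 -0.0009 -0.1635]
```

Call:
play_rows([
  [-0.0005,-0.001,0.0003,0.0015,0,0.1,30],
  [0,0,0.0004,0,0,0.1,30],
])

```text
t: 12.7
eef_pos: [591.0, 114.1, 91.4]
tcp_rot: [3.137, -0.004, 1.231]
ft_force: [-1.3, 1.1, 8.6]
opening: 0.486
```

```bash
python3 -c "
from h import *
plan([588.8,113.5,91.4],91.8)"
```

```text
t 12.7 pos [591.05 114.15  91.44] rotdeg [179.71  -0.23  70.54] F [-1.3  1.1  8.6] M [0.13 0.29 0.03] op 0.486
shift mm tool [-1.36 -1.9   0.02] turn [ 0.0058 -0.0031 -0.3711]
```

Call:
play_rows([
  [-0.0014,-0.002,0.0005,0.006,-0.003,0,30],
  [0,0,0.0004,0,0,0,30],
])

```text
t: 12.9
eef_pos: [591.3, 114.1, 92.1]
tcp_rot: [3.136, -0.005, 1.227]
ft_force: [-6.7, 2.6, 7.4]
opening: 0.487
```

```bash
python3 -c "
from h import *
plan([588.8,113.5,91.4],70.5)"
```

```text
t 12.9 pos [591.28 114.14  92.13] rotdeg [179.7   -0.26  70.31] F [-6.7  2.6  7.4] M [ 0.51  1.4  -0.03] op 0.487
shift mm tool [-1.45 -2.12  0.71] turn [ 0.0053 -0.0045 -0.0033]
```

Call:
play_rows([
  [-0.0008,-0.0024,0.0007,0,0,0,30],
])

```text
t: 13.0
eef_pos: [590.7, 114.3, 92.3]
tcp_rot: [3.132, -0.006, 1.227]
ft_force: [6.4, -1.6, 7.6]
opening: 0.482
```

```bash
python3 -c "
from h import *
plan([588.8,113.5,91.4],70.5); s=state(); print(s['joints'],s['qvel'],s['tau'])"
```

```text
t 13.0 pos [590.66 114.28  92.32] rotdeg [179.43  -0.37  70.31] F [ 6.4 -1.6  7.6] M [-0.59 -1.57 -0.  ] op 0.482
shift mm tool [-1.37 -1.5   0.9 ] turn [ 0.01   -0.0065 -0.0034]
[0.08058069 0.61734436 1.75406867 0.00263526 0.75842681 0.42237054] [ 0.00538541 -0.02688503  0.04898865  0.0001109  -0.0824858   0.00428079] [  1.57328222 -56.58156753 -13.51241916   0.66433428   2.2639402
   0.07129079]
```

Call:
play_rows([
  [-0.0008,-0.0024,0.0007,0,0,0,30],
])

```text
t: 13.1
eef_pos: [590.4, 114.4, 92.5]
tcp_rot: [3.126, -0.009, 1.227]
ft_force: [5.6, -1.3, 4.1]
opening: 0.487
```

```bash
python3 -c "
from h import *
plan([588.8,113.5,91.4],70.5); s=state(); print(s['joints'],s['qvel'],s['tau'])"
```

```text
t 13.1 pos [590.39 114.38  92.51] rotdeg [179.1   -0.5   70.32] F [ 5.6 -1.3  4.1] M [-0.46 -1.43  0.04] op 0.487
shift mm tool [-1.37 -1.22  1.08] turn [ 0.0157 -0.0087 -0.0031]
[0.08090533 0.61512011 1.75858568 0.00222106 0.75004525 0.42277928] [ 0.00195219 -0.02111379  0.04493437 -0.00468535 -0.08035918  0.00507546] [ 1.03270132e+00 -5.84236801e+01 -1.43614957e+01  4.26307786e-01
  1.99410282e+00  7.59107497e-03]
```

Call:
play_rows([
  [-0.0005,-0.0005,0.001,0.012,-0.007,0.04,30],
  [-0.0005,-0.0005,0.0005,0.004,-0.002,0.04,30],
])

```text
t: 13.3
eef_pos: [591.3, 114.1, 92.3]
tcp_rot: [3.137, -0.003, 1.146]
ft_force: [-1.1, 1.5, 7.8]
opening: 0.484
```

```bash
python3 -c "
from h import *
plan([588.8,113.5,91.4],70.5)"
```

```text
t 13.3 pos [591.35 114.12  92.35] rotdeg [179.73  -0.19  65.64] F [-1.1  1.5  7.8] M [0.2  0.08 0.07] op 0.484
shift mm tool [-1.62 -2.07  0.93] turn [ 0.0048 -0.003  -0.0848]
```

Call:
play_rows([
  [-0.0012,-0.002,0.001,0.003,-0.002,0.06,30],
  [-0.0012,-0.002,0.0008,0.004,-0.002,0.06,30],
])

```text
t: 13.5
eef_pos: [590.6, 114.1, 92.4]
tcp_rot: [3.136, -0.005, 1.022]
ft_force: [4.0, 0.6, 8.0]
opening: 0.487
```

```bash
python3 -c "
from h import *
plan([588.8,113.5,91.4],46)"
```

```text
t 13.5 pos [590.62 114.06  92.38] rotdeg [179.67  -0.31  58.53] F [4.  0.6 8. ] M [-0.06 -0.78  0.05] op 0.487
shift mm tool [-1.44 -1.26  0.96] turn [ 0.0051 -0.006   0.2187]
```

Call:
play_rows([
  [-0.0012,-0.0015,0.0016,0.004,-0.004,0.05,30],
  [-0.0012,-0.0015,0.001,0.003,-0.003,0.05,30],
])

```text
t: 13.7
eef_pos: [590.6, 114.1, 91.8]
tcp_rot: [3.136, -0.005, 0.917]
ft_force: [2.7, 0.1, 8.4]
opening: 0.486
```

```bash
python3 -c "
from h import *
plan([588.8,113.5,91.4],46)"
```

```text
t 13.7 pos [590.57 114.07  91.8 ] rotdeg [179.65  -0.31  52.55] F [2.7 0.1 8.4] M [-0.06 -0.51  0.02] op 0.486
shift mm tool [-1.54 -1.06  0.38] turn [ 0.0057 -0.0058  0.1142]
```

Turned 39° so far. Now small steps to feel for the stop.

Call:
play_rows([
  [-0.0008,-0.0008,0.001,0.003,-0.003,0.03,30],
  [-0.0005,-0.0005,0.0008,0.002,-0.002,0.03,30],
])

```text
t: 13.9
eef_pos: [591.2, 114.3, 91.6]
tcp_rot: [3.136, -0.006, 0.854]
ft_force: [-2.3, -0.7, 10.1]
opening: 0.488
```

```bash
python3 -c "
from h import *
plan([588.8,113.5,91.4],46)"
```

```text
t 13.9 pos [591.2  114.27  91.65] rotdeg [179.69  -0.32  48.92] F [-2.3 -0.7 10.1] M [-0.12  0.6   0.14] op 0.488
shift mm tool [-2.16 -1.3   0.23] turn [ 0.0052 -0.0057  0.051 ]
```

Call:
play_rows([
  [-0.0008,-0.0005,0.0007,0.003,-0.003,0.02,30],
])

```text
t: 14.0
eef_pos: [591.0, 114.1, 91.6]
tcp_rot: [3.138, -0.004, 0.834]
ft_force: [-0.9, 1.0, 9.5]
opening: 0.485
```

Call:
play_rows([
  [-0.0008,-0.0005,0.0007,0.001,-0.001,0.02,30],
])

```text
t: 14.1
eef_pos: [590.7, 114.0, 91.5]
tcp_rot: [3.137, -0.004, 0.815]
ft_force: [-4.7, -1.0, 10.6]
opening: 0.485
```

```bash
python3 -c "
from h import *
plan([588.8,113.5,91.4],46)"
```

```text
t 14.1 pos [590.67 113.97  91.54] rotdeg [179.76  -0.22  46.68] F [-4.7 -1.  10.6] M [-0.47  1.06  1.08] op 0.485
shift mm tool [-1.63 -1.04  0.13] turn [ 0.0041 -0.0039  0.0119]
```

The stop is felt at 0.79 rad, where the moment rose to 1.1 Nm. I'll back off a hair and let it rise.

Call:
play_rows([
  [0,0,0,0.002,-0.002,-0.012,30],
])

```text
t: 14.2
eef_pos: [590.7, 114.0, 91.7]
tcp_rot: [3.139, -0.002, 0.828]
ft_force: [-2.4, 0.0, 2.8]
opening: 0.486
```

Call:
play_rows([
  [-0.0005,-0.0005,-0.001,0.002,-0.002,0,30],
  [0,0,-0.001,0,0,0,30],
])

```text
t: 14.4
eef_pos: [590.7, 113.9, 93.8]
tcp_rot: [3.14, -0.001, 0.829]
ft_force: [-1.1, 0.8, 2.5]
opening: 0.488
```

```bash
python3 -c "
from h import *
plan([588.8,113.5,97.2],46.7)"
```

```text
t 14.4 pos [590.69 113.89  93.78] rotdeg [ 1.7989e+02 -3.0000e-02  4.7480e+01] F [-1.1  0.8  2.5] M [0.   0.3  0.23] op 0.488
shift mm tool [-1.56 -1.13 -3.42] turn [ 0.002  -0.0006  0.0136]
```

Call:
play_rows([
  [-0.0004,-0.0003,-0.001,0.001,0,0,30],
  [0,0,-0.001,0,0,0,30],
])

```text
t: 14.6
eef_pos: [590.6, 113.8, 95.9]
tcp_rot: [3.14, -0.001, 0.828]
ft_force: [-1.1, 0.8, 1.5]
opening: 0.486
```

```bash
python3 - <<'E'
from h import *
plan([588.8,113.5,97.2],46.7)
c=read_camera("wrist"); crop(c,"w7.png",220,150,200,150,4)
E
```

```text
t 14.6 pos [590.6  113.83  95.88] rotdeg [ 1.7991e+02 -8.0000e-02  4.7460e+01] F [-1.1  0.8  1.5] M [-0.16  0.13  0.22] op 0.486
shift mm tool [-1.46 -1.11 -1.33] turn [ 0.0015 -0.0014  0.0133]
```

View pics/w7.png

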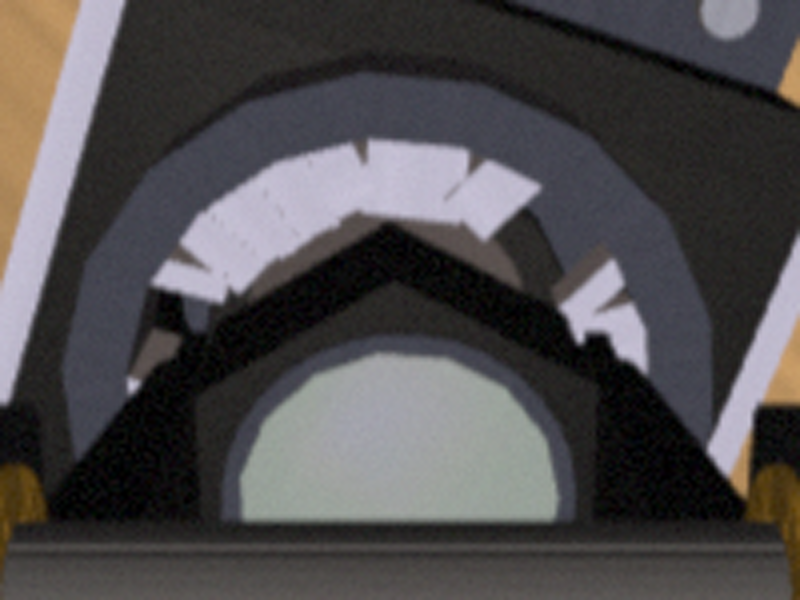

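Call:
play_rows([
  [-0.0004,-0.0003,-0.0005,0.001,-0.001,0,30],
  [0,0,0,0,0,0,30],
])

```text
t: 14.85
eef_pos: [590.4, 113.8, 96.2]
tcp_rot: [3.141, -0.001, 0.828]
ft_force: [0.9, 0.0, 3.0]
opening: 0.485
```

Call:
play_rows([
  [0,0,0,0,0,0,30],
  [0,0,0,0,0,0,30],
])

```text
t: 15.05
eef_pos: [590.4, 113.8, 96.2]
tcp_rot: [3.141, -0.001, 0.828]
ft_force: [0.3, -0.7, 1.8]
opening: 0.489
```

```bash
python3 -c "
from h import *
plan([588.8,113.5,97.2],46.7)"
```

```text
t 15.05 pos [590.38 113.81  96.23] rotdeg [ 1.7995e+02 -4.0000e-02  4.7470e+01] F [ 0.3 -0.7  1.8] M [-0.18 -0.12  0.33] op 0.489
shift mm tool [-1.3  -0.95 -0.97] turn [ 0.0008 -0.0008  0.0134]
```

Call:
play_rows([
  [0,0,-0.0008,0,0,0,30],
  [0,0,0,0,0,0,30],
])

```text
t: 15.25
eef_pos: [590.3, 113.9, 96.4]
tcp_rot: [3.141, -0.0, 0.828]
ft_force: [1.0, 0.3, 3.4]
opening: 0.486
```

Call:
play_rows([
  [0,0,-0.0006,0,0,0,30],
  [0,0,0,0,0,0,30],
])

```text
t: 15.45
eef_pos: [590.3, 113.9, 96.5]
tcp_rot: [3.141, -0.0, 0.829]
ft_force: [2.1, -0.1, -0.1]
opening: 0.485
```

```bash
python3 -c "
from h import *
plan([588.8,113.5,97.2],46.7)"
```

```text
t 15.45 pos [590.25 113.89  96.47] rotdeg [ 1.7999e+02 -1.0000e-02  4.7470e+01] F [ 2.1 -0.1 -0.1] M [-0.16 -0.31  0.25] op 0.485
shift mm tool [-1.27 -0.81 -0.73] turn [ 0.0002 -0.0002  0.0135]
```

Call:
play_rows([
  [0,0,0,0,0,0.01,30],
  [0,0,0,0,0,0,30],
])

```text
t: 15.65
eef_pos: [590.1, 113.8, 96.5]
tcp_rot: [3.141, 0.0, 0.819]
ft_force: [1.6, 0.2, -2.4]
opening: 0.483
```

```bash
python3 -c "
from h import *
plan([588.8,113.5,97.2],46.7)"
```

```text
t 15.65 pos [590.13 113.85  96.48] rotdeg [1.7998e+02 3.0000e-02 4.6930e+01] F [ 1.6  0.2 -2.4] M [-0.17 -0.39  0.71] op 0.483
shift mm tool [-1.16 -0.73 -0.72] turn [0.0003 0.0005 0.0041]
```

Near the stop and bearing up on the roof, so I'll release gently.

Call:
play_rows([
  [0,0,0,0,0,-0.004,48],
  [0,0,0,0,0,0,50],
  [0,0,0,0,0,0,54],
  [0,0,0,0,0,0,60],
  [0,0,0,0,0,0,65],
  [0,0,0,0,0,0,65],
])

```text
t: 16.25
eef_pos: [589.3, 113.8, 96.9]
tcp_rot: [-3.14, 0.001, 0.821]
ft_force: [-0.5, -0.5, 0.1]
opening: 0.648
```

```bash
python3 - <<'E'
from h import *
plan([588.8,113.5,97.2],46.7)
c=read_camera("wrist"); crop(c,"w8.png",220,150,200,150,4)
E
```

```text
t 16.25 pos [589.33 113.76  96.93] rotdeg [-1.7991e+02  6.0000e-02  4.7010e+01] F [-0.5 -0.5  0.1] M [-0.14  0.11  0.01] op 0.648
shift mm tool [-0.56 -0.21 -0.26] turn [-0.0015  0.001   0.0054]
```

View pics/w8.png

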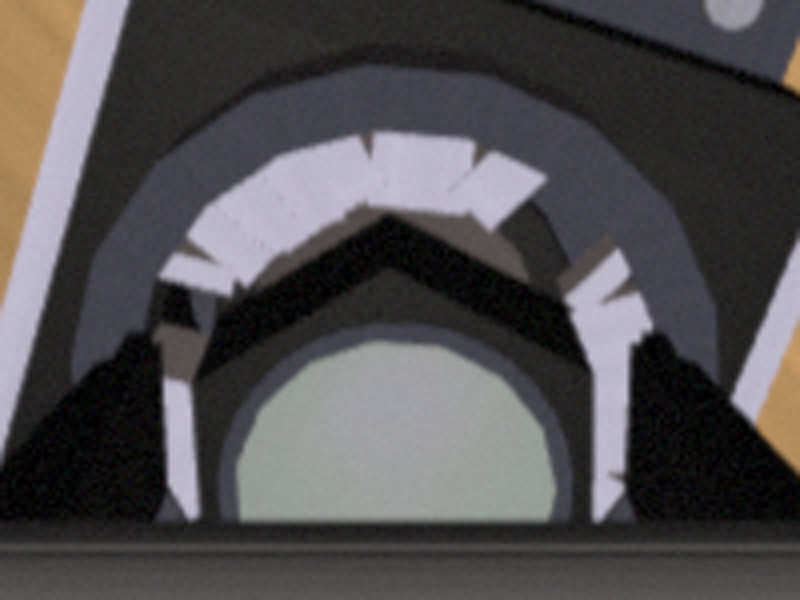

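Call:
play_rows([
  [0,0,-0.005,-0.0015,0.001,0,75],
  [0,0,-0.015,0,0,0,90],
  [0,0,-0.025,0,0,0,100],
  [0,0,-0.03,0,0,0,100],
  [-0.015,0,-0.025,0,0,0,100],
  [-0.02,0,0,0,0,0,100],
  [-0.01,0,0,0,0,0,100],
  [0,0,0,0,0,0,100],
])

```text
t: 17.1
eef_pos: [557.7, 80.1, 202.8]
tcp_rot: [3.141, -0.0, 0.821]
ft_force: [-0.3, -0.3, 0.2]
opening: 1.005
```

Call:
play_rows([
  [0,0,0,0,0,0,100],
  [0,0,0,0,0,0,100],
])

```text
t: 17.3
eef_pos: [558.1, 80.4, 202.4]
tcp_rot: [3.141, -0.0, 0.82]
ft_force: [0.0, -0.4, -0.7]
opening: 0.999
```

```bash
python3 - <<'E'
from h import *
plan([588.8,113.5,97.2],46.7)
c=read_camera("wrist"); np.savez("w9.npz",**c); u=proj(c,[588.8,113.5,80]); x0,y0=int(u[0])-80,max(0,int(u[1])-60); print(u,x0,y0); crop(c,"w9.png",x0,y0,160,120,5)
c=read_camera("scene"); np.savez("s9.npz",**c);u=proj(c,[588,113,68]); print(u); crop(c,"s9.png",int(u[0])-50,int(u[1])-50,100,80,8)
E
```

```text
t 17.3 pos [558.11  80.44 202.42] rotdeg [ 1.7998e+02 -1.0000e-02  4.6990e+01] F [ 0.  -0.4 -0.7] M [-0.1   0.1  -0.01] op 0.999
shift mm tool [ 45.08  -0.16 105.23] turn [ 0.0004 -0.0003  0.005 ]
[319.45603969 151.03982278] 239 91
[322.10601798 214.97048189]
```

View pics/w9.png

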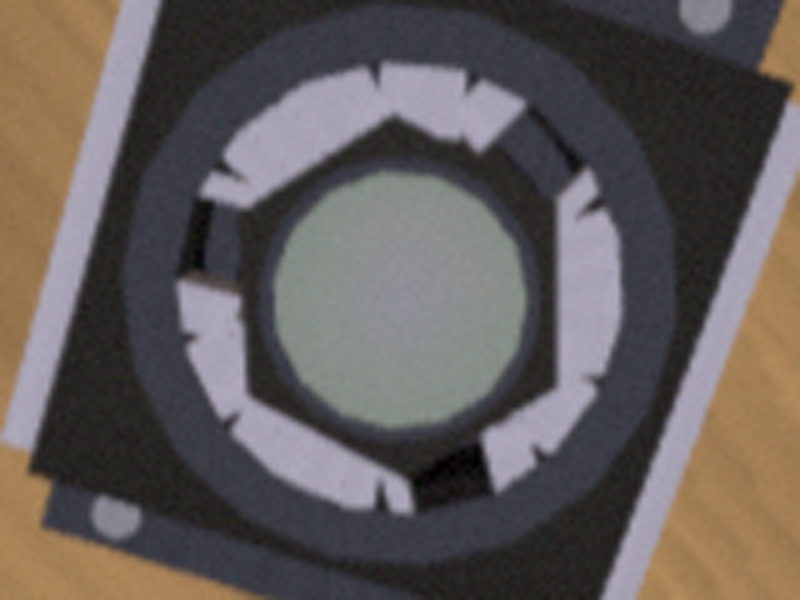

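View pics/s9.png

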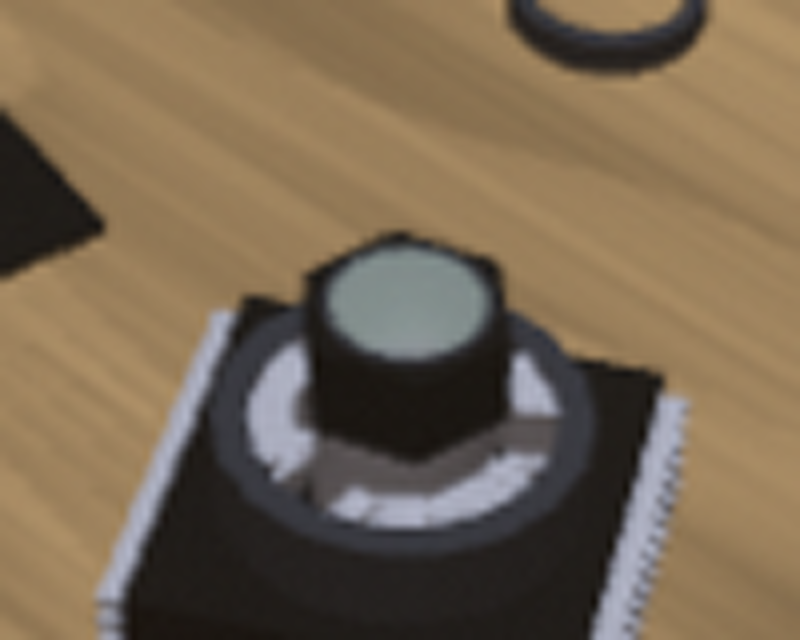

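```bash
python3 - <<'E'
from h import *
from scipy.optimize import least_squares
c=np.load("w9.npz"); s9=np.load("s9.npz")
lens=np.array([400,300])/5+[239,91]
for z in (102,106,110): 
    P=unproj(c,*lens,z); print(z,P[:2], 'hex width px', 5*np.ptp([proj(c,P+23*np.array([np.cos(a),np.sin(a),0]))[0] for a in np.radians([-43,137])]))
# scene view lens centre crop (409,300)
u=np.array([409,302])/8+[272,164]
for z in (102,106,110): print(z,unproj(s9,*u,z)[:2])
def ringfit(q,px,z,r0):
    W=np.array([unproj(q,*p,z)[:2] for p in px]); return least_squares(lambda p:np.hypot(*(W-p[:2]).T)-p[2],[588,113,r0]).x
print('ring wrist',ringfit(c,np.array([[125,285],[675,285],[400,8],[170,150],[630,150],[395,562],[200,475],[610,475]])/5+[239,91],68,46))
print('ring scene',ringfit(s9,np.array([[212,420],[593,420],[250,340],[405,553],[280,520],[530,520],[565,350]])/8+[272,164],68,46))
print('lens wrist r at106',ringfit(c,np.array([[272,300],[528,300],[400,168],[400,430],[310,210],[490,210]])/5+[239,91],106,20))
print('lens scene at106',ringfit(s9,np.array([[328,300],[491,300],[409,247],[409,357]])/8+[272,164],106,20))
E
```

```text
102 [589.92819913 115.30293768] hex width px 311.3242131193121
106 [590.17805752 115.58116511] hex width px 316.2673794841794
110 [590.4279159  115.85939254] hex width px 321.3700524113298
102 [586.48157398 113.11762509]
106 [589.67462108 115.8983468 ]
110 [592.86766818 118.67906851]
ring wrist [587.95272416 112.7667934   45.71725186]
ring scene [589.23089217 114.93377362  45.44322656]
lens wrist r at106 [589.9335718  115.32032077  18.6576458 ]
lens scene at106 [589.37415868 115.81024922  18.82664983]
```

Gaps are empty and the cell has turned 0.78 rad. The lens looks 2–3 mm off the ring centre in this view, which could be play or tilt, so I'll check from a view 90° round.

Call:
play_rows([
  [0,0,0,0,0,-0.14,100],
  [0,0,0,0,0,-0.14,100],
  [0,0,0,0,0,-0.14,100],
  [0,0,0,0,0,-0.14,100],
  [0,0,0,0,0,-0.14,100],
  [0,0,0,0,0,-0.14,100],
  [0,0,0,0,0,-0.14,100],
  [0,0,0,0,0,-0.14,100],
])

```text
t: 18.2
eef_pos: [559.4, 83.0, 198.9]
tcp_rot: [-3.137, -0.002, 1.985]
ft_force: [-0.3, 0.2, 0.6]
opening: 0.997
```

Call:
play_rows([
  [0,0,0,0,0,-0.14,100],
  [0,0,0,0,0,-0.14,100],
  [0,0,0,0,0,-0.14,100],
  [-0.022,0.022,0,0,0,0,100],
  [-0.022,0.022,0,0,0,0,100],
  [0,0,0,0,0,0,100],
  [0,0,0,0,0,0,100],
])

```text
t: 18.9
eef_pos: [623.7, 89.8, 195.3]
tcp_rot: [-3.135, -0.007, 2.432]
ft_force: [-0.4, 0.2, 0.4]
opening: 1.0
```

```bash
python3 - <<'E'
from h import *
plan([622,82,202],137)
c=read_camera("wrist"); np.savez("w10.npz",**c); u=proj(c,[588.8,113.5,80]); x0,y0=int(u[0])-80,max(0,int(u[1])-60); print(u,x0,y0); crop(c,"w10.png",x0,y0,160,120,5)
E
```

```text
t 18.9 pos [623.74  89.82 195.29] rotdeg [-179.64   -0.42  139.32] F [-0.4  0.2  0.4] M [-0.06 -0.01  0.02] op 1.0
shift mm tool [-3.72 -7.11 -6.7 ] turn [-0.0064 -0.0072  0.0404]
[311.59863753 156.3588601 ] 231 96
```

View pics/w10.png

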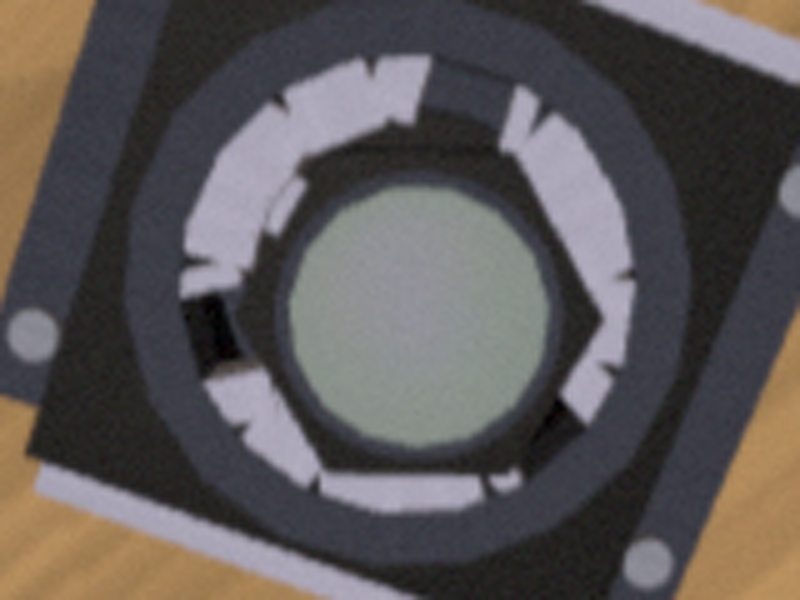

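```bash
python3 - <<'E'
from h import *
from scipy.optimize import least_squares
c=np.load("w10.npz")
def rf(px,z,r0):
    W=np.array([unproj(c,*p,z)[:2] for p in np.array(px)/5+[231,96]]); s=least_squares(lambda p:np.hypot(*(W-p[:2]).T)-p[2],[588,113,r0]); return s.x,s.fun.round(1)
print(rf([[125,265],[690,285],[180,110],[625,110],[410,562],[215,480],[600,490]],68,46))
print(rf([[278,310],[560,312],[420,172],[420,458],[320,210],[520,210]],106,20))
print(rf([[288,310],[551,312],[420,184],[420,447]],106,20))
# hex corners observed: top edge y~150 (330..505), right corner (601,320), bottom corners (325,470),(510,470)
for P in [(601,320),(325,470),(508,472),(240,310),(510,150),(305,165)]:
    print(P,unproj(c,P[0]/5+231,P[1]/5+96,106)[:2])
E
```

```text
(array([588.66256077, 114.10498441,  45.9374159 ]), array([ 0.3,  0.4,  0.3, -0.7, -0.1, -0.6,  0.4]))
(array([590.35280644, 116.11295004,  20.28971402]), array([-0.2, -0.3, -0.1,  0.1,  0.1,  0.3]))
(array([590.47191207, 116.02372207,  18.69922225]), array([ 0.,  0., -0., -0.]))
(601, 320) [607.52419686 135.4491279 ]
(325, 470) [598.22947393  91.16489233]
(508, 472) [615.7844839  111.19544809]
(240, 310) [572.99382092  97.3752648 ]
(510, 150) [581.04854646 140.80131162]
(305, 165) [563.98861264 117.80859179]
```

```bash
python3 - <<'E'
from h import *
for n,(x0,y0) in {"w9":(260,100),"w10":(265,105)}.items():
    c=np.load(n+".npz"); im=c["img"][y0:y0+100,x0:x0+110,::-1].astype(float)
    im=255*np.clip(im/255,0,1)**0.45; im=cv2.resize(im.astype(np.uint8),None,fx=6,fy=6,interpolation=cv2.INTER_CUBIC)
    # overlay predicted hex top/foot for level cell at measured top centre
    cx,cy=(590.2,115.6) if n=="w9" else (590.4,116.0)
    im2=im.copy()
    for z,col in((106,(0,0,255)),(80,(0,255,0))):
        P=np.array([(proj(c,[cx+26.56*np.cos(a),cy+26.56*np.sin(a),z])-[x0,y0])*6 for a in np.radians(-43+30+60*np.arange(6))]).astype(int)
        cv2.polylines(im2,[P],True,col,1)
    cv2.imwrite(f"pics/{n}e.png",im2)
E
```

```text
(no output)
```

View pics/w9e.png

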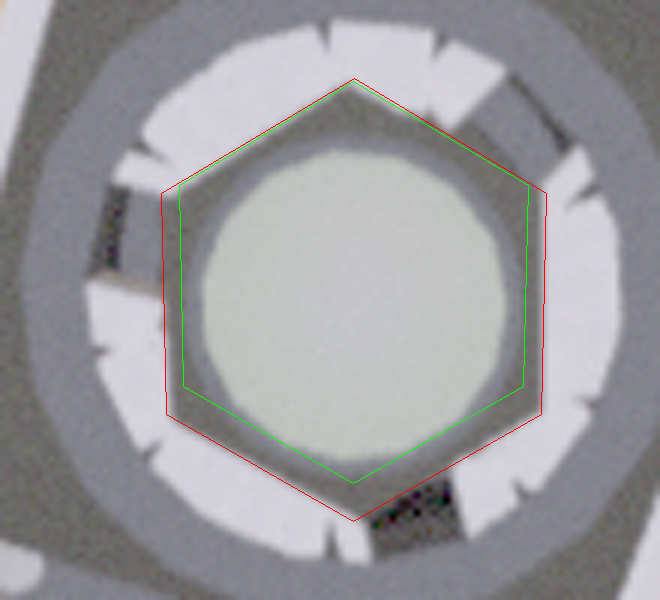

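View pics/w10e.png

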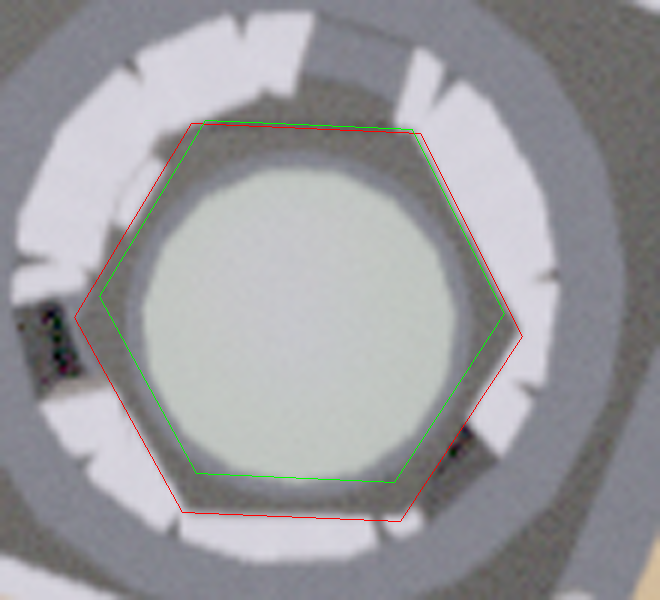

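```bash
python3 - <<'E'
from h import *
c=np.load("w10.npz"); x0,y0=265,105
im=c["img"][y0:y0+60,x0:x0+60,::-1]; im=(255*np.clip(im/255.,0,1)**0.6).astype(np.uint8); im=cv2.resize(im,None,fx=10,fy=10,interpolation=cv2.INTER_CUBIC)
cx,cy=590.4,116.0
def pl(pts,col):
    P=np.array([(proj(c,p)-[x0,y0])*10 for p in pts]).astype(int); cv2.polylines(im,[P],False,col,1)
a=np.radians(197); e=np.array([np.cos(a),np.sin(a)]); f=np.array([-e[1],e[0]])
for z,col in((62,(0,0,255)),(58,(255,0,0))):
    pl([[*(np.array([cx,cy])+r*e+t*f),z] for r,t in((22,-5),(33,-5),(33,5),(22,5))],col)
th=np.radians(np.arange(140,270,3))
pl([[588.7+25.5*np.cos(t),113.9+25.5*np.sin(t),68] for t in th],(0,255,0))
pl([[cx+22.5*np.cos(t),cy+22.5*np.sin(t),62] for t in th],(0,255,255))
cv2.imwrite("pics/w10t.png",im)
E
```

```text
(no output)
```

View pics/w10t.png

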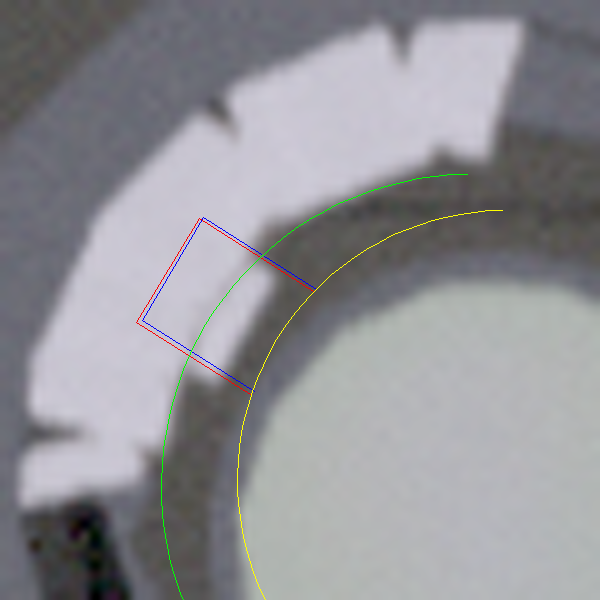

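```bash
python3 - <<'E'
from h import *
c=read_camera("scene"); cv2.imwrite("pics/s10.png",c["img"][:,:,::-1]); d0=np.load("s9.npz")["img"].astype(int); d=np.abs(c["img"].astype(int)-d0)[185:240,290:360].max(2); print(d.max(), (d>40).sum(), state()['t'])
E
```

```text
138 132 19.0
```

View pics/s10.png

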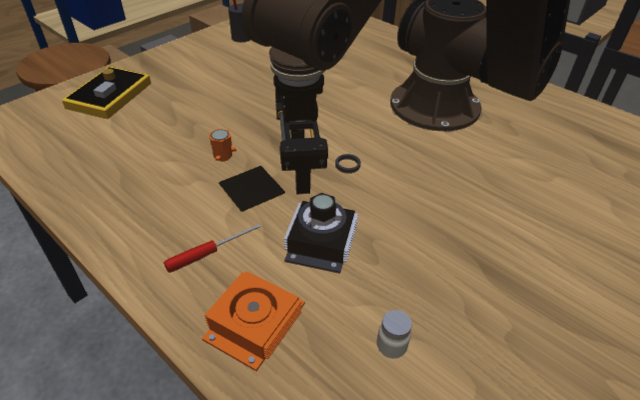

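```bash
python3 -c "
from h import *
job_done()"
```

```text
the job is handed in; nothing more can be done
```

The lens cell is back in the spotlight head, turned to the stop and risen under its roofs. I let go, moved clear and handed the job in at about 19 s; no verdict was reported.

**What I did:** I gripped the cell on two opposite hex flats, lined its tabs up with the gaps and eased them through without contact. I pressed it onto the seat with about 8–10 N. I turned it clockwise until the stop showed as a jump to about 1.1 Nm at 0.79 rad, backed off slightly, and let it rise until it bore up. I nudged it towards the stop once more, then released.

**Last checks:**
- **Locked:** all three gaps are empty, and the hex angle puts the tabs about 0.78 rad past them. One tab is visible where a locked, level cell would have it.
- **Bystanders:** the screwdriver, the jar and the spacer ring look unmoved in the last scene picture.

**Less certain:**
- **Off-centre:** the cell sits about 2.5 mm off the collar's axis, which is within the 3 mm of play in the bore.
- **Level:** I confirmed it along one axis only. The other axis relies on the sprung seat pressing the cell up against its roofs.
- **Height:** one wrist picture gave the cell's top at about 103 mm instead of 106, within roughly 2.5 mm of measuring error. At the roof the arm stood about 0.7 mm lower than expected.
- **While turning:** seat friction made the tool tilt up to about 1° and drift about 2 mm sideways, with brief side forces of up to about 7 N.

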